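# Feed a carton onto the sloping pick lane and shut the retaining arm

### The job

Load the red-banded carton into the pick lane of the small feed rack: first swing the orange-tipped retaining arm up out of the way, then slide the carton (never lift it) back against the fence and along it over the crest, down the narrow sloping lane until it lies flat against both the fence and the blue end stop. Finally swing the retaining arm fully down again behind the carton, and leave the bin, the white box and the tape roll where they are.

Things in the scene. Friction and masses are not known exactly. Their poses are not given: they have to be found in the camera images.
- rack: Fixed steel feed rack. Origin on the table; x across it, away from the robot, y along it to its high end (robot's left), z up; yaw varies. Level deck 100 mm above the table, x -90 to 50, y 20 to 250 mm. From y = 20 (crest) the lane slopes down to -y. A fence 22 mm high, inner face at x = 50, runs along the far side of deck and lane; the robot's side is open.
- lane: Sloping lane of the rack, falling 16 degrees to -y. Origin on its surface at the foot of the blue end stop, at (10, -110, 63) mm in the rack's frame; y up the slope, z square to it. Plate x -35 to 40 mm, fence face x = 40, stop face y = 0 (28 mm high), crest y = 135. A carton that is home is centred at (0, 55, 30) mm here. Friction holds it on the slope: it must be pushed down.
- carton_center (a point): Centre of the carton, cardboard with a red band and a white strip, 80 mm (its x) by 110 mm (its y) by 60 mm high (its z), 0.4 to 0.8 kg, loose. It starts on the deck, long side about along the rack (within 9 degrees), 35 to 55 mm short of the fence, its centre at y = 155 to 185 mm of the rack.
- gate (a joint): Angle of the retaining arm in rad: 0 = fully down, level across the lane (the bar's underside 36 mm, its orange grip's underside 33 mm above the deck, so the carton cannot pass); grows as the free end swings up and over away from the robot, 1.57 = upright, stops at 2.0. Stiff hinge: stays where it is left; about 2 N at the grip moves it.
- gate_grip (a point): Grip point on the arm's orange end, 145 mm from the hinge. The orange end is a bar 16 mm thick (along the rack's y), 20 mm deep and 45 mm long, ending 20 mm beyond this point.
- gate_hinge (a point): Hinge of the retaining arm, axis along the rack's y, at (80, 35, 143) mm in the rack's frame; when down the arm reaches from it towards the rack's -x. Its post stands behind the fence at x 76 to 94, y 48 to 76 mm, 145 mm high.
- bin_center (a point): Bystander: blue open bin 150 x 100 x 70 mm, on the table; centre.
- whitebox_center (a point): Bystander: white box with a green band, 120 x 90 x 70 mm, on the table; centre.
- tape_center (a point): Bystander: roll of tape, 100 mm across, 45 mm high, lying on the table; centre.
There are look-alikes about, which are no part of the job. Leave any black or yellow look-alike of the part that bears carton_center alone.

How it is judged:
On the way, in this order (a step that is already met when the one before it is completed fails the run):
1. the retaining arm is swung up (more than 1.3 rad) while the carton is still on the deck (value of joint gate above 1.3 rad and y of carton_center in the frame of rack above 0.08 m), for 0.2 s.
2. the carton lies home in the lane, with the arm still up (x of carton_center in the frame of lane between -0.01 and 0.008 m and y of carton_center in the frame of lane between 0.046 and 0.062 m and z of carton_center in the frame of lane between 0.024 and 0.036 m and angle between the y axis of carton_center and the y axis of lane, either way round below 0.09 rad and angle between the z axis of carton_center and the z axis of lane, either way round below 0.08 rad and value of joint gate above 1 rad), for 0.2 s.
At the end, for the whole second after the job is handed in: The carton lies flat in the sloping lane (within about 5 degrees), along the fence (gap to the fence up to 10 mm, turned less than 5 degrees), with its front against the end stop (gap under 7 mm), at rest, and the retaining arm is down (under 0.08 rad) (x of carton_center in the frame of lane between -0.01 and 0.008 m and y of carton_center in the frame of lane between 0.046 and 0.062 m and z of carton_center in the frame of lane between 0.024 and 0.036 m and angle between the y axis of carton_center and the y axis of lane, either way round below 0.09 rad and angle between the z axis of carton_center and the z axis of lane, either way round below 0.08 rad and value of joint gate below 0.08 rad and linear speed of carton below 0.02 m/s); the robot touches nothing.
It fails at once if the carton is lifted (its centre more than 25 mm above where it is on the deck) (z of carton_center in the frame of rack above 0.155 m).
It fails at once if the carton falls off the rack (height (world z) of carton_center below 0.06 m).
It fails at once if a bystander is moved by more than 20 mm (distance of any of bin_center, whitebox_center, tape_center from where it was at the start of the episode above 0.02 m).
It also fails if it takes over 72 s, if anything falls off the work surface, if the arm or the gripper's body presses on something with over 40 N, if the wrist force passes 120 N, or if a joint passes its speed limit or range.

### The arm

A 6-joint arm with a two-finger parallel gripper is mounted at the origin on the work surface. World frame = base frame: x ahead of the robot, y to its left, z up, the work surface at z = 0. Lengths are in m, angles in rad, forces in N, time in s.
With the tool pointing down it reaches from about 0.25 to 0.725 m from the base axis. Payload 4 kg.
Tool frame: the origin (TCP) lies at the very end of the fingers, on their centre line; the grasp point (between the pads) lies 19 mm behind it; z points along the fingers, y is the direction in which the jaws open and shut (so a half turn about z gives the same grasp; the last joint's range is limited). The gripper opens to 85 mm and grips with 20 to 120 N. Pads are 22 mm wide; open, the fingers measure 114 mm over their backs; the gripper's body (76 mm by 85 mm) begins 54 mm behind the grasp point. The pads swing forward as they close: fully open they stand 13 mm farther back than shut.
Start: joints at [1.288, 0.241, 0.005, 1.335, 0, 1.571], TCP at [0.14, 0.48, 0.231] pointing down, gripper open.
Joint ranges: [-2.72, 2.72], [-1.05, 1.87], [-1.09, 1.28], [-1.99, 2.15], [-1.42, 1.44], [-3.14, 3.14]. Speed limits (rad/s): [2.79, 2.79, 3.14, 3.14, 3.14, 3.14].

### API

Orientations are given as a 3x3 rotation matrix whose columns are the frame's x, y, z axes.
In Python, from bench import bot, cams gives the robot as it stands.
- The arm moves only by the tool send_rows, never from a script. Its argument "steps" is a list of rows, each an object of numbers: "tx", "ty", "tz": the shift along the world's x, y, z in m; "rx", "ry", "rz": the turn, a rotation vector about the world's x, y, z in rad. A call has 1 to 5 rows; each row is the pose to reach, as a shift and turn from the pose commanded when the call began; what a row does not reach only later rows make up. A row lasts 1/10 s, in which the tool goes at most 50 mm and 8.59 degrees, less where a joint would pass 70% of its speed; a pose out of reach is approached as far as the arm can. A call with a gripper value outside its range is refused whole. "jaw" is the opening in per cent of the stroke, from 0 (shut) to 100 (fully open), set as the call begins (left out, the last holds). The fingers move at their own pace and stop on an object; "newtons" is the grip in N (left out, the last holds). Time passes only in rows, so rows that repeat a pose let the fingers close. It gives the time, the measured TCP pose, the force and the opening at its end, in the units of the state.
- bot.get_state(): the state, without advancing time (a new reading comes with each control period).
- cams.snapshot(name): name is "scene" or "top" or "wrist"; returns (picture, depth): 384x512x3 uint8, blue, green, red; 384x512 float32, m along the optical axis (not along the pixel's ray), 0 where there is no reading.
- cams.get_calibration(name): a dict with "fx", "fy", "cx", "cy" (pixels), "xyz" and "attitude" of the camera in the world; the wrist camera has in their place "hand_eye" (4x4, takes a point from camera to tool coordinates, whose origin is the TCP and whose axes are the flange's). Camera axes: x right, y down, z forward; pixel columns grow to the right and rows downward; lengths in m; the calibration is good to about 2 mm. A picture is of the moment at which its call begins: read the wrist's pose just before it. get_calibration takes no time and is no camera call.
- bot.finish_job(): hands the job in, once; it reports no verdict.
The state is a dict: "time_s": time; "joint_positions": joint angles; "qd": joint speeds; "tau": joint torques, N m; "tcp_pos": TCP position; "tool_rot": TCP orientation; "contact_force": force on the tool from outside, world axes, zero at the start; "torque": the same for the moment, N m; "width": opening from 0.0 (shut) to 1.0 (fully open).
Only numpy, scipy, OpenCV 4.12 (cv2) and the standard library are available. Lean on these libraries where they do the work, as an engineer would, in place of code of your own. Each camera call takes 0.05 s, during which the arm holds its last target.

## Working session

There is one attempt and no reset: what is moved stays moved. The work goes in short steps, Python scripts to look and compute and a tool call to move; the robot and the scene stay as the last step left them, time stands still between calls to the robot, and variables do not carry over. Pictures are saved under pics/ and viewed, and the job is handed in when it is done.

Besides the shell and the picture viewer there is one more tool, called after ">>>" as name(argument=value, ...), one argument or row to a line, values as JSON. send_rows: Moves the arm, as the interface text tells. Its arguments: {"type":"object","properties":{"steps":{"type":"array"},"jaw":{"type":"number"},"newtons":{"type":"number"}},"required":["steps"]}

```bash
ls; mkdir -p pics; python3 - <<'E'
from bench import bot,cams
import cv2
s=bot.get_state();print(s)
for n in ("scene","top"):
    p,d=cams.snapshot(n);cv2.imwrite(f"pics/{n}0.png",p);c=cams.get_calibration(n);print(n,c)
    import numpy as np;np.save(f"pics/{n}0d.npy",d)
print(cams.get_calibration("wrist"))
E
```

```text
pics
{'time_s': 0.0, 'joint_positions': array([1.28800614e+00, 2.41380077e-01, 3.70336960e-03, 1.33523334e+00,
       1.78512092e-05, 1.57078362e+00]), 'qd': array([ 0.00134508, -0.00182206,  0.00054998, -0.00097515, -0.00149343,
        0.00043069]), 'tau': array([-1.34045174e-03, -3.72314429e+01,  2.52411819e+01,  1.69955799e-02,
       -2.27901028e-04, -4.46640144e-06]), 'tcp_pos': array([0.13932985, 0.47951206, 0.23042146]), 'tool_rot': array([[-9.60284150e-01,  2.79023264e-01, -6.06945484e-04],
       [ 2.79023924e-01,  9.60282016e-01, -2.02478028e-03],
       [ 1.78780296e-05, -2.11371672e-03, -9.99997766e-01]]), 'contact_force': array([-0.64178917,  0.13404389,  0.35071178]), 'torque': array([-0.01788224,  0.04589403, -0.03082002]), 'width': 0.9989263111841035}
scene {'fx': 433.55978760561425, 'fy': 433.55978760561425, 'cx': 252.1225724031135, 'cy': 187.64331254721927, 'xyz': array([ 1.18623245, -0.13447747,  0.97791432]), 'attitude': array([[ 0.2486003 ,  0.77902622, -0.57560059],
       [ 0.96860246, -0.20158437,  0.1455095 ],
       [-0.00267636, -0.59370185, -0.80468065]])}
top {'fx': 407.5345718574139, 'fy': 407.5345718574139, 'cx': 252.39909683071835, 'cy': 189.43538070247715, 'xyz': array([ 0.44890346, -0.00356069,  1.47230147]), 'attitude': array([[ 0.01912663, -0.99481697,  0.09986677],
       [-0.99979396, -0.01835137,  0.00867597],
       [-0.00679831, -0.10001213, -0.99496299]])}
{'fx': 299.7878395307125, 'fy': 299.7878395307125, 'cx': 259.55216493491537, 'cy': 191.65836442997966, 'hand_eye': array([[ 8.09258212e-05, -9.52200406e-01, -3.05474024e-01,
         7.78381323e-02],
       [ 9.99999996e-01,  9.20620697e-05, -2.20500562e-05,
        -3.05223512e-04],
       [ 4.91186434e-05, -3.05474021e-01,  9.52200410e-01,
        -1.43034202e-01],
       [ 0.00000000e+00,  0.00000000e+00,  0.00000000e+00,
         1.00000000e+00]])}
```

View pics/scene0.png

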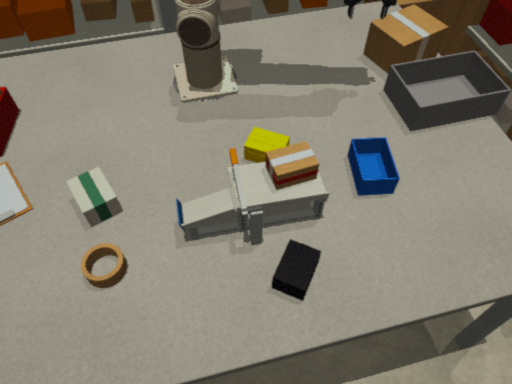

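View pics/top0.png

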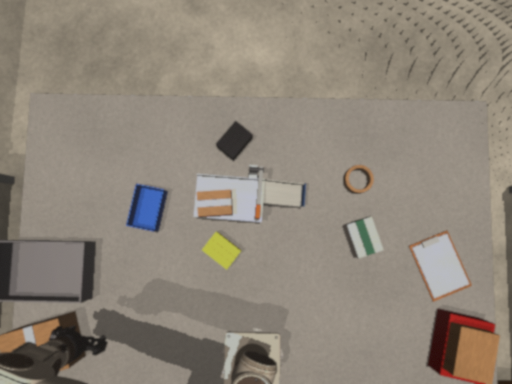

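The scene view shows the red-banded carton at about (292,163) on the deck. The look-alikes are the yellow one at (267,146) and the black one at (297,270). In the top view the carton is at (214,203), the arm's orange tip at (259,212) and the blue stop at (303,195). Next I'll enlarge to confirm.

```bash
python3 - <<'E'
import cv2,numpy as np
p=cv2.imread("pics/top0.png")[155:280,180:320]; cv2.imwrite("pics/topc.png",cv2.resize(p,None,fx=5,fy=4.8,interpolation=cv2.INTER_NEAREST))
p=cv2.imread("pics/scene0.png")[115:265,165:345]; cv2.imwrite("pics/scc.png",cv2.resize(p,None,fx=4,fy=4,interpolation=cv2.INTER_CUBIC))
E
```

```text
(no output)
```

View pics/topc.png

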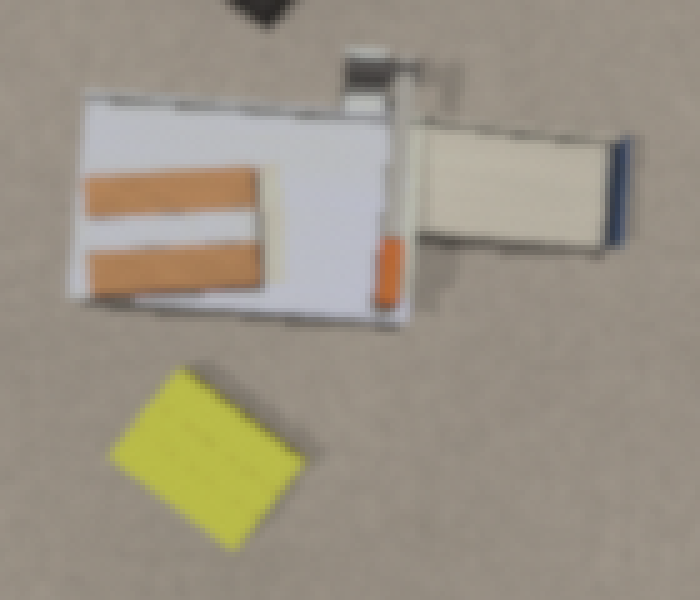

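View pics/scc.png

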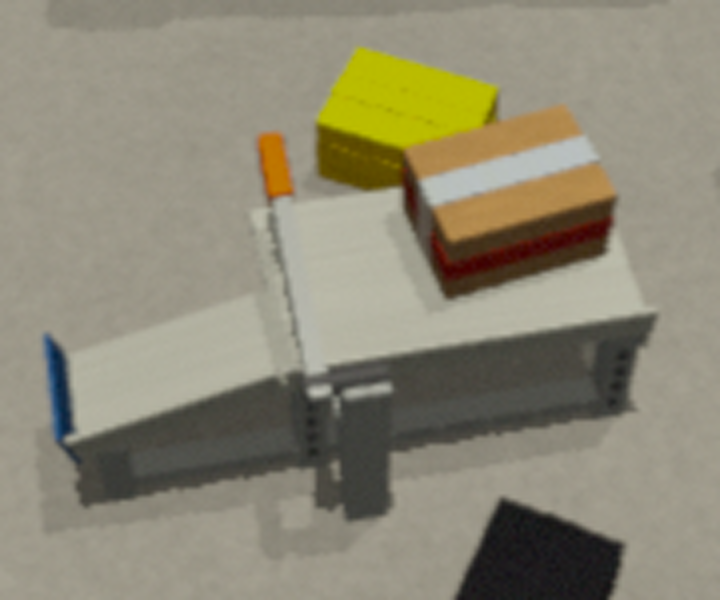

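Confirmed: the tan carton with a red side band and white strip, at crop (510,185), is the part. Next I'll measure the rack and carton poses.

```bash
cat >h.py <<'E'
import numpy as np,cv2
from bench import bot,cams
def ray(n,u,v,z,c=None):
    c=c or cams.get_calibration(n)
    r=c["attitude"]@np.array([(u-c["cx"])/c["fx"],(v-c["cy"])/c["fy"],1]);o=c["xyz"]
    return o+r*(z-o[2])/r[2]
def proj(n,P):
    c=cams.get_calibration(n);q=c["attitude"].T@(np.array(P)-c["xyz"]);return np.array([c["cx"]+c["fx"]*q[0]/q[2],c["cy"]+c["fy"]*q[1]/q[2]])
def cloud(n,d):
    c=cams.get_calibration(n);v,u=np.mgrid[:d.shape[0],:d.shape[1]]
    q=np.stack([(u-c["cx"])/c["fx"]*d,(v-c["cy"])/c["fy"]*d,d],-1);return q@c["attitude"].T+c["xyz"]
E
python3 - <<'E'
from h import *
f=lambda x,y:(x/5+180-.4,y/4.8+155-.4)
for nm,pt,z in [("near hi (-90,250)",(67,297),.1),("near crest(-90,20)",(408,325),.1),("far hi (50,250)",(85,92),.122),
  ("lane near stop(-25,-110)",(603,250),.063)]:
    print(nm,ray("top",*f(*pt),z).round(4))
p=cv2.imread("pics/top0.png");hsv=cv2.cvtColor(p,cv2.COLOR_BGR2HSV)
def comp(m,lo,hi):
    m=m.astype(np.uint8)*255; q=np.zeros_like(m); q[lo[1]:hi[1],lo[0]:hi[0]]=m[lo[1]:hi[1],lo[0]:hi[0]]
    cs,_=cv2.findContours(q,0,2); return [(cv2.minAreaRect(c)) for c in cs if cv2.contourArea(c)>12]
H,S,V=hsv[...,0],hsv[...,1],hsv[...,2]
print("orange",comp((H<13)&(S>190),(245,195),(275,225)))
print("tan",comp((H>5)&(H<22)&(S>110),(190,180),(240,222)))
print("blue",comp((H>100)&(H<130)&(S>100),(290,170),(320,215)))
d=np.load("pics/top0d.npy");P=cloud("top",d)
for u,v in [(214,203),(245,185),(198,188),(258,212),(280,192),(297,195),(258,180),(303,195)]: print((u,v),P[v,u].round(4))
# deck edges by height
z=P[...,2]
m=(z>.085)&(z<.112)
m[:,:190]=0;m[:,266:]=0;m[:165]=0;m[230:]=0
cs,_=cv2.findContours(m.astype(np.uint8),0,2);c=max(cs,key=cv2.contourArea);r=cv2.minAreaRect(c);print("deck",r)
for b in cv2.boxPoints(r):print(ray("top",*b,.1).round(4))
m=(z>.148)&(z<.175);m[:,:190]=0;m[:,244:]=0;m[:165]=0;m[230:]=0
cs,_=cv2.findContours(m.astype(np.uint8),0,2);c=max(cs,key=cv2.contourArea);r=cv2.minAreaRect(c);print("carton",r)
for b in cv2.boxPoints(r):print(ray("top",*b,.16).round(4))
E
```

```text
near hi (-90,250) [0.4915 0.2065 0.1   ]
near crest(-90,20) [ 0.4763 -0.0233  0.1   ]
far hi (50,250) [0.6337 0.1959 0.122 ]
lane near stop(-25,-110) [ 0.5335 -0.1577  0.063 ]
orange []
tan [((214.4883270263672, 210.81324768066406), (7.298259735107422, 31.438655853271484), 86.42366790771484), ((213.89083862304688, 194.4720916748047), (6.198493480682373, 32.06117248535156), 85.91438293457031)]
blue []
(214, 203) [0.5341 0.1305 0.1643]
(245, 185) [0.6019 0.0339 0.0942]
(198, 188) [0.5885 0.1933 0.0966]
(258, 212) [ 0.5068 -0.0114  0.1865]
(280, 192) [ 0.5818 -0.0864  0.0773]
(297, 195) [ 0.5733 -0.1457  0.0686]
(258, 180) [ 0.6188 -0.01    0.1028]
(303, 195) [ 0.5718 -0.1639  0.0906]
deck ((229.9735107421875, 198.3441162109375), (70.40738677978516, 41.95298385620117), 4.398705005645752)
[0.4913 0.2056 0.1   ]
[0.6334 0.1994 0.1   ]
[ 0.6193 -0.0394  0.1   ]
[ 0.4776 -0.0308  0.1   ]
carton ((213.9708251953125, 202.5330810546875), (24.88893699645996, 34.43281555175781), 86.42366790771484)
[0.5716 0.1903 0.16  ]
[0.5806 0.0792 0.16  ]
[0.5004 0.0722 0.16  ]
[0.4914 0.1827 0.16  ]
```

```bash
cat >>h.py <<'E'
YAW=-.066;O=np.array([.5650,-.0492,0])
def RR(yaw=None):
    yaw=YAW if yaw is None else yaw
    c,s=np.cos(yaw),np.sin(yaw);return np.array([[c,-s,0],[s,c,0],[0,0,1]])
def R2W(p):return O+RR()@np.array(p)
def W2R(p):return RR().T@(np.array(p)-O)
LR=np.array([[1,0,0],[0,np.cos(.27925),-np.sin(.27925)],[0,np.sin(.27925),np.cos(.27925)]])
def L2W(p):return R2W(np.array([.01,-.11,.063])+LR@np.array(p))
def W2L(p):return LR.T@(W2R(p)-np.array([.01,-.11,.063]))
E
python3 - <<'E'
from h import *
pts=[(-.09,.25,.1),(-.09,.02,.1),(.05,.25,.122),(.05,.02,.122),(.094,.048,.145),(.094,.076,.145),(.08,.035,.143),(-.065,.035,.143),(-.085,.027,.153),(-.085,.043,.153),(-.04,.035,.153),(-.025,-.11,.063),(.05,-.11,.063)]
for n,(x0,y0,x1,y1),s in [("top",(180,155,320,235),5),("scene",(165,115,345,265),4)]:
    p=cv2.imread(f"pics/{n}0.png")[y0:y1,x0:x1];p=cv2.resize(p,None,fx=s,fy=s,interpolation=cv2.INTER_CUBIC)
    for q in pts:
        u=proj(n,R2W(q));cv2.circle(p,tuple(int(k) for k in ((u-[x0,y0])*s+s/2)),3,(255,0,255),1)
    cv2.imwrite(f"pics/ov_{n}.png",p)
d=np.load("pics/top0d.npy");P=cloud("top",d);print(P[202:218,255:263,2].round(3))
print(W2R((.536,.131,.13)))
print("grip",R2W((-.065,.035,.143)))
E
```

```text
[[ 1.010e-01  9.700e-02  1.730e-01  1.730e-01  1.720e-01  1.750e-01
   1.030e-01  1.020e-01]
 [ 1.030e-01  1.000e-01  1.720e-01  1.770e-01  1.730e-01  1.760e-01
   1.020e-01  1.020e-01]
 [ 1.010e-01  1.000e-01  1.770e-01  1.700e-01  1.760e-01  1.760e-01
   1.020e-01  1.030e-01]
 [ 1.472e+00  1.780e-01  1.780e-01  1.770e-01  1.790e-01  1.820e-01
   1.020e-01  1.010e-01]
 [ 9.900e-02  1.780e-01  1.820e-01  1.790e-01  1.810e-01  1.770e-01
   1.000e-01  1.020e-01]
 [ 9.900e-02  1.800e-01  1.780e-01  1.780e-01  1.780e-01  1.790e-01
   1.000e-01  1.060e-01]
 [ 9.800e-02  1.820e-01  1.810e-01  1.810e-01  1.840e-01  1.800e-01
   1.020e-01  1.020e-01]
 [ 1.020e-01  1.830e-01  1.810e-01  1.800e-01  1.820e-01  1.770e-01
   1.020e-01  1.020e-01]
 [ 9.800e-02  1.810e-01  1.870e-01  1.840e-01  1.810e-01  1.810e-01
   1.030e-01  1.040e-01]
 [ 9.700e-02  1.820e-01  1.850e-01  1.830e-01  1.860e-01  1.750e-01
   1.050e-01  1.000e-01]
 [ 9.900e-02  1.830e-01  1.820e-01  1.860e-01  1.810e-01  1.780e-01
   9.700e-02  3.000e-03]
 [ 1.810e-01  1.800e-01  1.840e-01  1.800e-01  1.780e-01  1.000e-01
   1.030e-01 -3.000e-03]
 [ 1.820e-01  1.840e-01  1.840e-01  1.870e-01  1.870e-01  9.600e-02
   1.020e-01  0.000e+00]
 [ 1.890e-01  1.860e-01  1.850e-01  1.820e-01  1.850e-01  1.010e-01
   9.100e-02 -1.000e-03]
 [ 1.830e-01  1.870e-01  1.840e-01  1.880e-01  1.850e-01  1.040e-01
   9.900e-02  0.000e+00]
 [ 1.800e-01  1.880e-01  1.900e-01  1.870e-01  1.850e-01  9.600e-02
   9.600e-02 -2.000e-03]]
[-0.04082143  0.17789506  0.13      ]
grip [ 0.50244984 -0.00998932  0.143     ]
```

View pics/ov_top.png

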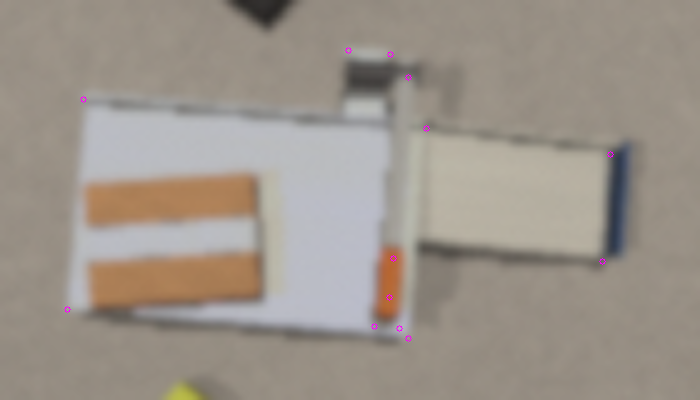

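View pics/ov_scene.png

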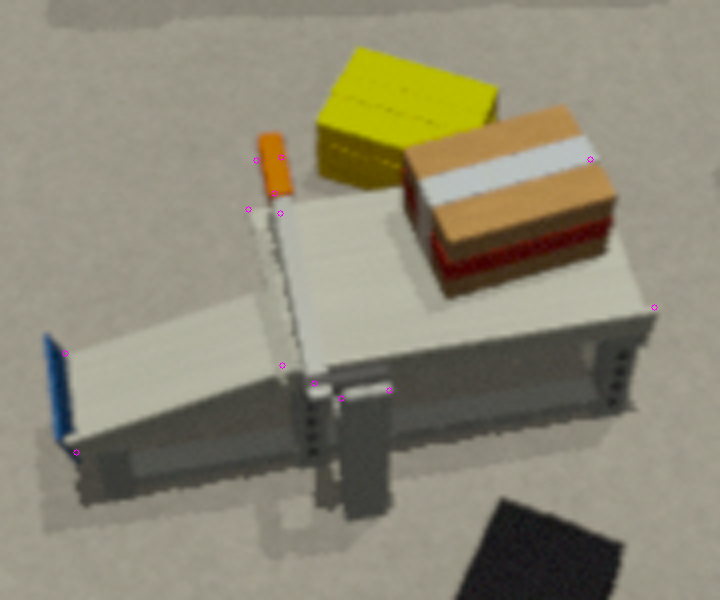

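Rack fit is good in both views: every projected corner lands on its edge. The carton is at rack (-41,178) and turned about 8.4°, both within spec. The retaining arm starts slightly raised: its top is at 0.183 at the grip, so about 0.21 rad. That puts the grip at world (0.505,-0.010,0.173). I'll move above it now.

>>> send_rows(
  steps=[
    {"tx": 0.033,"ty": -0.044,"tz": 0.01,"rz": 0.05},
    {"tx": 0.066,"ty": -0.088,"tz": 0.02,"rz": 0.1},
    {"tx": 0.099,"ty": -0.132,"tz": 0.03,"rz": 0.15},
    {"tx": 0.132,"ty": -0.176,"tz": 0.03,"rz": 0.2},
    {"tx": 0.165,"ty": -0.22,"tz": 0.03,"rz": 0.216},
  ],
  jaw=55,
)

```text
validation failed for argument at $.st...
```

>>> send_rows(
  steps=[
    {"tx": 0.033,"ty": -0.044},
    {"tx": 0.066,"ty": -0.088},
    {"tx": 0.099,"ty": -0.132},
    {"tx": 0.132,"ty": -0.176},
    {"tx": 0.165,"ty": -0.22},
  ],
)

```text
validation failed for argument at $.st...
```

>>> send_rows(
  steps=[
    {"tx": 0.02,"ty": -0.026},
    {"tx": 0.035,"ty": -0.05},
    {"tx": 0.035,"ty": -0.05},
    {"tx": 0.035,"ty": -0.05},
  ],
)

```text
validation failed for argument at $.st...
```

>>> send_rows(
  steps=[
    {"tx": 0.033,"ty": -0.044,"tz": 0.01,"rx": 0.0,"ry": 0.0,"rz": 0.05},
    {"tx": 0.066,"ty": -0.088,"tz": 0.02,"rx": 0.0,"ry": 0.0,"rz": 0.1},
    {"tx": 0.099,"ty": -0.132,"tz": 0.03,"rx": 0.0,"ry": 0.0,"rz": 0.15},
    {"tx": 0.132,"ty": -0.176,"tz": 0.03,"rx": 0.0,"ry": 0.0,"rz": 0.2},
    {"tx": 0.165,"ty": -0.22,"tz": 0.03,"rx": 0.0,"ry": 0.0,"rz": 0.216},
  ],
  jaw=55,
)

```text
time_s: 0.6
tcp_pos: [0.2888, 0.2806, 0.2612]
tool_rot: [[-0.998, 0.065, 0.001], [0.065, 0.998, 0.0], [-0.001, 0.0, -1.0]]
contact_force: [0.9, 0.6, 0.4]
width: 0.551
```

>>> send_rows(
  steps=[
    {"tx": 0.033,"ty": -0.044,"tz": 0.0,"rx": 0.0,"ry": 0.0,"rz": 0.0},
    {"tx": 0.066,"ty": -0.088,"tz": 0.0,"rx": 0.0,"ry": 0.0,"rz": 0.0},
    {"tx": 0.099,"ty": -0.132,"tz": 0.0,"rx": 0.0,"ry": 0.0,"rz": 0.0},
    {"tx": 0.132,"ty": -0.176,"tz": 0.0,"rx": 0.0,"ry": 0.0,"rz": 0.0},
    {"tx": 0.165,"ty": -0.22,"tz": 0.0,"rx": 0.0,"ry": 0.0,"rz": 0.0},
  ],
)

```text
time_s: 1.1
tcp_pos: [0.4387, 0.0801, 0.2608]
tool_rot: [[-0.998, 0.067, -0.0], [0.067, 0.998, 0.0], [0.0, 0.0, -1.0]]
contact_force: [0.0, 0.6, 0.1]
width: 0.549
```

>>> send_rows(
  steps=[
    {"tx": 0.02,"ty": -0.03,"tz": 0.0,"rx": 0.0,"ry": 0.0,"rz": 0.0},
    {"tx": 0.035,"ty": -0.05,"tz": 0.0,"rx": 0.0,"ry": 0.0,"rz": 0.0},
    {"tx": 0.035,"ty": -0.05,"tz": 0.0,"rx": 0.0,"ry": 0.0,"rz": 0.0},
    {"tx": 0.035,"ty": -0.05,"tz": 0.0,"rx": 0.0,"ry": 0.0,"rz": 0.0},
  ],
)

```text
time_s: 1.5
tcp_pos: [0.4726, 0.0318, 0.2603]
tool_rot: [[-0.998, 0.068, -0.002], [0.068, 0.998, 0.0], [0.002, 0.0, -1.0]]
contact_force: [-0.4, -0.8, -0.2]
width: 0.549
```

```bash
python3 - <<'E'
from h import *
s=bot.get_state();print(s["tcp_pos"],s["joint_positions"].round(3),W2R(s["tcp_pos"]))
p,d=cams.snapshot("wrist");cv2.imwrite("pics/w1.png",p)
E
```

```text
[0.47264166 0.03183611 0.26029677] [0.067 0.179 0.002 1.396 0.    0.135] [-0.09750176  0.07476845  0.26029677]
```

View pics/w1.png

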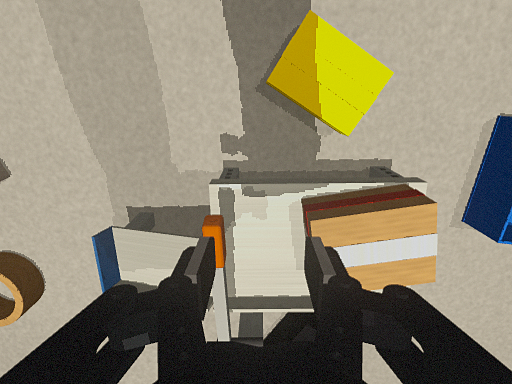

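The wrist view shows the orange bar at (213,240), left of the fingers; the carton is on the right at (370,250). I'm still short of the grip point because my earlier rows were over 50 mm and got clipped. I'll align and descend.

>>> send_rows(
  steps=[
    {"tx": 0.018,"ty": -0.022,"tz": 0.0,"rx": 0.0,"ry": 0.0,"rz": 0.0},
    {"tx": 0.033,"ty": -0.042,"tz": 0.0,"rx": 0.0,"ry": 0.0,"rz": 0.0},
    {"tx": 0.033,"ty": -0.042,"tz": -0.03,"rx": 0.0,"ry": 0.0,"rz": 0.0},
    {"tx": 0.033,"ty": -0.042,"tz": -0.06,"rx": 0.0,"ry": 0.0,"rz": 0.0},
    {"tx": 0.033,"ty": -0.042,"tz": -0.06,"rx": 0.0,"ry": 0.0,"rz": 0.0},
  ],
)

```text
time_s: 2.05
tcp_pos: [0.5024, -0.0086, 0.1971]
tool_rot: [[-0.998, 0.065, -0.009], [0.065, 0.998, 0.0], [0.009, -0.0, -1.0]]
contact_force: [0.0, -0.2, 0.1]
width: 0.545
```

```bash
python3 - <<'E'
from h import *
s=bot.get_state();print(s["tcp_pos"],W2R(s["tcp_pos"]))
p,d=cams.snapshot("wrist");cv2.imwrite("pics/w2.png",p)
E
```

```text
[ 0.50235168 -0.00863556  0.19709718] [-0.06518723  0.03634434  0.19709718]
```

View pics/w2.png

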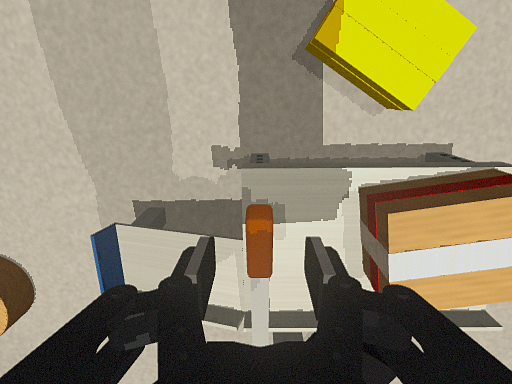

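The orange bar at (260,240) is centred between the fingers (208 and 313). Descend and grip.

>>> send_rows(
  steps=[
    {"tx": 0.003,"ty": -0.001,"tz": -0.025,"rx": 0.0,"ry": 0.0,"rz": 0.0},
    {"tx": 0.003,"ty": -0.001,"tz": -0.045,"rx": 0.0,"ry": 0.0,"rz": 0.0},
    {"tx": 0.003,"ty": -0.001,"tz": -0.045,"rx": 0.0,"ry": 0.0,"rz": 0.0},
  ],
)

```text
time_s: 2.4
tcp_pos: [0.5079, -0.01, 0.1554]
tool_rot: [[-0.998, 0.065, -0.003], [0.065, 0.998, 0.0], [0.003, -0.0, -1.0]]
contact_force: [-0.5, 0.1, 0.0]
width: 0.549
```

>>> send_rows(
  steps=[
    {"tx": 0.0,"ty": 0.0,"tz": 0.0,"rx": 0.0,"ry": 0.0,"rz": 0.0},
    {"tx": 0.0,"ty": 0.0,"tz": 0.0,"rx": 0.0,"ry": 0.0,"rz": 0.0},
    {"tx": 0.0,"ty": 0.0,"tz": 0.0,"rx": 0.0,"ry": 0.0,"rz": 0.0},
    {"tx": 0.0,"ty": 0.0,"tz": 0.0,"rx": 0.0,"ry": 0.0,"rz": 0.0},
    {"tx": 0.0,"ty": 0.0,"tz": 0.0,"rx": 0.0,"ry": 0.0,"rz": 0.0},
  ],
  jaw=5,
  newtons=30,
)

```text
time_s: 2.9
tcp_pos: [0.5102, -0.0095, 0.1574]
tool_rot: [[-0.998, 0.065, 0.003], [0.065, 0.998, 0.003], [-0.003, 0.003, -1.0]]
contact_force: [0.3, 5.4, 2.2]
width: 0.183
```

```bash
python3 - <<'E'
from h import *
s=bot.get_state();t=s["tcp_pos"];r=W2R(t);print(t,r,s["width"]*85)
a0=.21
g0=W2R(t+[0,0,.019]); print("grip",g0, "angle",np.arctan2(g0[2]-.143,.08-g0[0]),"rad",np.hypot(g0[2]-.143,.08-g0[0]))
rad=np.hypot(g0[2]-.143,.08-g0[0]);a0=np.arctan2(g0[2]-.143,.08-g0[0])
for a in np.arange(a0,1.85,.15):
    p=R2W((.08-rad*np.cos(a),g0[1],.143+rad*np.sin(a)))-[0,0,.019]-t;print(round(a,2),p.round(3))
E
```

```text
[ 0.51017306 -0.00950988  0.15742032] [-0.05732522  0.03598775  0.15742032] 15.53894687807811
grip [-0.05732522  0.03598775  0.17642032] angle 0.23872544876751645 rad 0.14133341516241033
0.24 [0. 0. 0.]
0.39 [ 0.007 -0.     0.02 ]
0.54 [ 0.016 -0.001  0.039]
0.69 [ 0.028 -0.002  0.056]
0.84 [ 0.043 -0.003  0.072]
0.99 [ 0.059 -0.004  0.085]
1.14 [ 0.078 -0.005  0.095]
1.29 [ 0.098 -0.006  0.102]
1.44 [ 0.118 -0.008  0.107]
1.59 [ 0.14  -0.009  0.108]
1.74 [ 0.161 -0.011  0.106]
```

>>> send_rows(
  steps=[
    {"tx": 0.007,"ty": 0.0,"tz": 0.02,"rx": 0.0,"ry": 0.0,"rz": 0.0},
    {"tx": 0.016,"ty": -0.001,"tz": 0.039,"rx": 0.0,"ry": 0.0,"rz": 0.0},
    {"tx": 0.028,"ty": -0.002,"tz": 0.056,"rx": 0.0,"ry": 0.0,"rz": 0.0},
    {"tx": 0.043,"ty": -0.003,"tz": 0.072,"rx": 0.0,"ry": 0.0,"rz": 0.0},
    {"tx": 0.043,"ty": -0.003,"tz": 0.072,"rx": 0.0,"ry": 0.0,"rz": 0.0},
  ],
)

```text
time_s: 3.4
tcp_pos: [0.5527, -0.012, 0.23]
tool_rot: [[-0.998, 0.065, 0.001], [0.065, 0.998, 0.004], [-0.001, 0.004, -1.0]]
contact_force: [-3.6, 6.2, 3.8]
width: 0.178
```

```bash
python3 - <<'E'
from h import *
s=bot.get_state();t=s["tcp_pos"];g=W2R(t+[0,0,.019]);print(g,"angle",np.arctan2(g[2]-.143,.08-g[0]),"rad",np.hypot(g[2]-.143,.08-g[0]),s["contact_force"],s["torque"],s["width"])
p,d=cams.snapshot("scene");cv2.imwrite("pics/s2.png",cv2.resize(p[90:265,165:345],None,fx=3.4,fy=3.4))
E
```

```text
[-0.01470869  0.03626514  0.24901522] angle 0.8416674598930636 rad 0.14215822717284504 [-3.5998533   6.16153845  3.82324783] [1.29010664 0.75969198 0.09478174] 0.17801323234058597
```

View pics/s2.png

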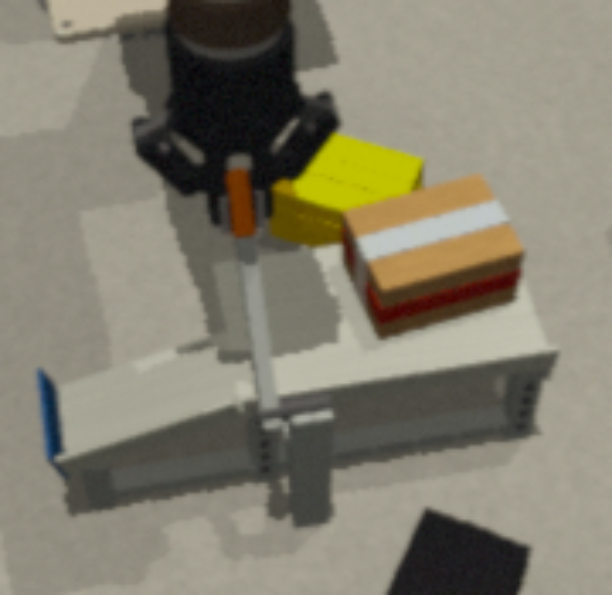

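The arm is swinging with the gripper, at about 0.84 rad. Continue up to about 1.75.

>>> send_rows(
  steps=[
    {"tx": 0.016,"ty": -0.001,"tz": 0.013,"rx": 0.0,"ry": 0.0,"rz": 0.0},
    {"tx": 0.035,"ty": -0.002,"tz": 0.023,"rx": 0.0,"ry": 0.0,"rz": 0.0},
    {"tx": 0.055,"ty": -0.003,"tz": 0.03,"rx": 0.0,"ry": 0.0,"rz": 0.0},
    {"tx": 0.075,"ty": -0.005,"tz": 0.035,"rx": 0.0,"ry": 0.0,"rz": 0.0},
    {"tx": 0.097,"ty": -0.006,"tz": 0.036,"rx": 0.0,"ry": 0.0,"rz": 0.0},
  ],
)

```text
time_s: 3.95
tcp_pos: [0.6481, -0.0177, 0.266]
tool_rot: [[-0.998, 0.065, -0.001], [0.065, 0.998, 0.003], [0.002, 0.003, -1.0]]
contact_force: [-4.8, 6.4, 3.7]
width: 0.179
```

>>> send_rows(
  steps=[
    {"tx": 0.021,"ty": -0.002,"tz": -0.002,"rx": 0.0,"ry": 0.0,"rz": 0.0},
    {"tx": 0.021,"ty": -0.002,"tz": -0.002,"rx": 0.0,"ry": 0.0,"rz": 0.0},
  ],
)

```text
time_s: 4.15
tcp_pos: [0.6727, -0.0192, 0.2638]
tool_rot: [[-0.998, 0.065, 0.005], [0.065, 0.998, 0.004], [-0.005, 0.005, -1.0]]
contact_force: [1.8, 8.2, 4.6]
width: 0.182
```

>>> send_rows(
  steps=[
    {"tx": 0.0,"ty": 0.0,"tz": 0.0,"rx": 0.0,"ry": 0.0,"rz": 0.0},
    {"tx": 0.0,"ty": 0.0,"tz": 0.0,"rx": 0.0,"ry": 0.0,"rz": 0.0},
    {"tx": 0.0,"ty": 0.0,"tz": 0.0,"rx": 0.0,"ry": 0.0,"rz": 0.0},
    {"tx": 0.0,"ty": 0.0,"tz": 0.0,"rx": 0.0,"ry": 0.0,"rz": 0.0},
  ],
  jaw=55,
)

```text
time_s: 4.55
tcp_pos: [0.6697, -0.0224, 0.262]
tool_rot: [[-0.998, 0.067, -0.0], [0.067, 0.998, -0.0], [0.0, -0.001, -1.0]]
contact_force: [-0.6, -1.2, 0.2]
width: 0.549
```

```bash
python3 - <<'E'
from h import *
s=bot.get_state();t=s["tcp_pos"];g=W2R(t+[0,0,.019]);print(g,"angle",np.arctan2(g[2]-.143,.08-g[0]),s["contact_force"],s["width"])
p,d=cams.snapshot("scene");cv2.imwrite("pics/s3.png",cv2.resize(p[90:265,165:345],None,fx=3.4,fy=3.4))
E
```

```text
[0.1026796  0.03360108 0.28095017] angle 1.733742988886714 [-0.61452459 -1.23707557  0.17189266] 0.5486547190063998
```

View pics/s3.png

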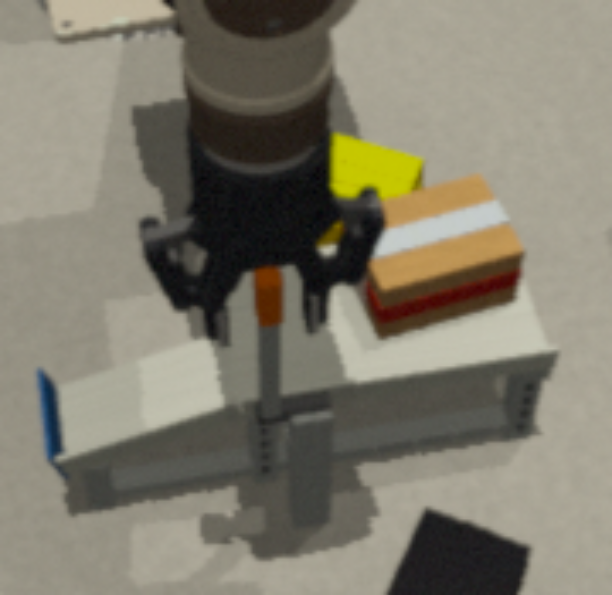

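Released at about 1.73 rad, with the arm upright in view. I'll lift clear and go to the robot side of the carton, jaws along the rack.

>>> send_rows(
  steps=[
    {"tx": 0.0,"ty": 0.0,"tz": 0.04,"rx": 0.0,"ry": 0.0,"rz": 0.0},
    {"tx": 0.0,"ty": 0.0,"tz": 0.075,"rx": 0.0,"ry": 0.0,"rz": 0.0},
    {"tx": -0.03,"ty": 0.02,"tz": 0.075,"rx": 0.0,"ry": 0.0,"rz": 0.0},
    {"tx": -0.068,"ty": 0.05,"tz": 0.075,"rx": 0.0,"ry": 0.0,"rz": 0.0},
    {"tx": -0.107,"ty": 0.08,"tz": 0.075,"rx": 0.0,"ry": 0.0,"rz": 0.0},
  ],
)

```text
time_s: 5.1
tcp_pos: [0.5625, 0.0582, 0.3365]
tool_rot: [[-0.998, 0.069, 0.0], [0.069, 0.998, 0.0], [-0.0, 0.0, -1.0]]
contact_force: [-0.3, 1.3, -0.2]
width: 0.552
```

>>> send_rows(
  steps=[
    {"tx": -0.038,"ty": 0.028,"tz": 0.0,"rx": 0.0,"ry": 0.0,"rz": 0.0},
    {"tx": -0.076,"ty": 0.056,"tz": 0.0,"rx": 0.0,"ry": 0.0,"rz": 0.0},
    {"tx": -0.11,"ty": 0.08,"tz": -0.02,"rx": 0.0,"ry": 0.0,"rz": 0.0},
    {"tx": -0.11,"ty": 0.08,"tz": -0.06,"rx": 0.0,"ry": 0.0,"rz": 0.0},
    {"tx": -0.11,"ty": 0.08,"tz": -0.1,"rx": 0.0,"ry": 0.0,"rz": 0.0},
  ],
  jaw=85,
)

```text
time_s: 5.6
tcp_pos: [0.4526, 0.139, 0.2375]
tool_rot: [[-0.998, 0.065, 0.004], [0.065, 0.998, 0.001], [-0.004, 0.001, -1.0]]
contact_force: [0.9, 0.4, -0.3]
width: 0.852
```

```bash
python3 - <<'E'
from h import *
s=bot.get_state();t=s["tcp_pos"];print(t,W2R(t),s["contact_force"]);print(R2W((-.122,.178,.112))-t)
p,d=cams.snapshot("wrist");cv2.imwrite("pics/w4.png",p)
p,d=cams.snapshot("scene");cv2.imwrite("pics/s4.png",cv2.resize(p[90:265,165:345],None,fx=3.4,fy=3.4))
E
```

```text
[0.45256005 0.13898052 0.23747849] [-0.12460605  0.18035517  0.23747849] [ 0.91078023  0.36537592 -0.25689717]
[ 0.00244505 -0.00252191 -0.12547849]
```

View pics/w4.png

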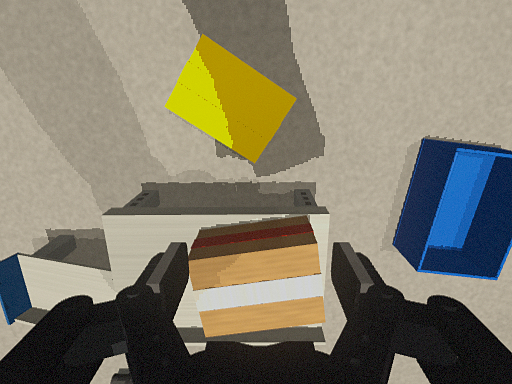

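View pics/s4.png

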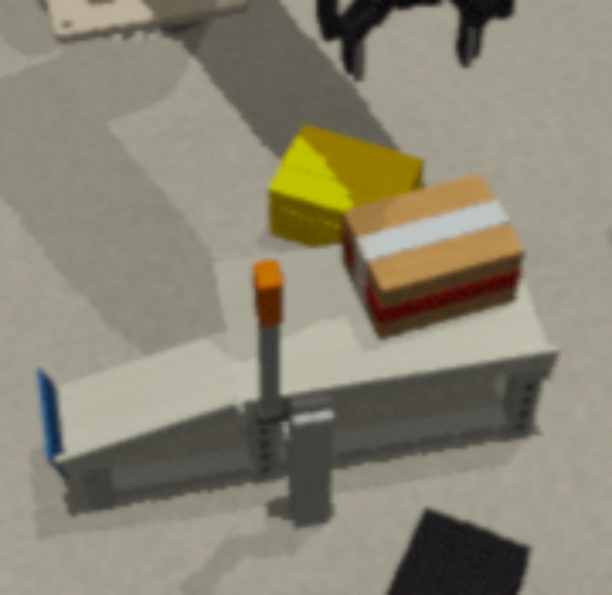

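The carton is centred between the fingers in the wrist view. The retaining arm is upright and holding. Descend and push towards the fence.

>>> send_rows(
  steps=[
    {"tx": 0.002,"ty": -0.002,"tz": -0.04,"rx": 0.0,"ry": 0.0,"rz": 0.0},
    {"tx": 0.002,"ty": -0.002,"tz": -0.08,"rx": 0.0,"ry": 0.0,"rz": 0.0},
    {"tx": 0.002,"ty": -0.002,"tz": -0.115,"rx": 0.0,"ry": 0.0,"rz": 0.0},
    {"tx": 0.002,"ty": -0.002,"tz": -0.124,"rx": 0.0,"ry": 0.0,"rz": 0.0},
    {"tx": 0.002,"ty": -0.002,"tz": -0.124,"rx": 0.0,"ry": 0.0,"rz": 0.0},
  ],
)

```text
time_s: 6.2
tcp_pos: [0.4555, 0.1359, 0.1134]
tool_rot: [[-0.998, 0.067, -0.001], [0.067, 0.998, -0.0], [0.001, -0.0, -1.0]]
contact_force: [-0.3, 0.4, 0.9]
width: 0.847
```

>>> send_rows(
  steps=[
    {"tx": 0.01,"ty": -0.001,"tz": 0.0,"rx": 0.0,"ry": 0.0,"rz": 0.0},
    {"tx": 0.02,"ty": -0.001,"tz": 0.0,"rx": 0.0,"ry": 0.0,"rz": 0.0},
    {"tx": 0.03,"ty": -0.002,"tz": 0.0,"rx": 0.0,"ry": 0.0,"rz": 0.0},
    {"tx": 0.038,"ty": -0.003,"tz": 0.0,"rx": 0.0,"ry": 0.0,"rz": 0.0},
    {"tx": 0.046,"ty": -0.003,"tz": 0.0,"rx": 0.0,"ry": 0.0,"rz": 0.0},
  ],
)

```text
time_s: 6.7
tcp_pos: [0.5011, 0.1331, 0.1134]
tool_rot: [[-0.998, 0.067, -0.001], [0.067, 0.998, 0.0], [0.001, -0.0, -1.0]]
contact_force: [-6.0, 0.1, 4.7]
width: 0.849
```

>>> send_rows(
  steps=[
    {"tx": 0.006,"ty": 0.0,"tz": 0.0,"rx": 0.0,"ry": 0.0,"rz": 0.0},
    {"tx": 0.012,"ty": -0.001,"tz": 0.0,"rx": 0.0,"ry": 0.0,"rz": 0.0},
    {"tx": 0.018,"ty": -0.001,"tz": 0.0,"rx": 0.0,"ry": 0.0,"rz": 0.0},
    {"tx": 0.022,"ty": -0.001,"tz": 0.0,"rx": 0.0,"ry": 0.0,"rz": 0.0},
  ],
)

```text
time_s: 7.1
tcp_pos: [0.5226, 0.1316, 0.1131]
tool_rot: [[-0.998, 0.067, -0.002], [0.067, 0.998, -0.001], [0.002, -0.001, -1.0]]
contact_force: [-6.7, 0.9, 5.4]
width: 0.846
```

```bash
python3 - <<'E'
from h import *
s=bot.get_state();t=s["tcp_pos"];print(t,W2R(t),s["contact_force"])
p,d=cams.snapshot("scene");cv2.imwrite("pics/s5.png",cv2.resize(p[90:265,165:345],None,fx=3.4,fy=3.4))
E
```

```text
[0.52259806 0.13164748 0.11306197] [-0.05423689  0.17765724  0.11306197] [-6.68933668  0.88581989  5.43771812]
```

View pics/s5.png

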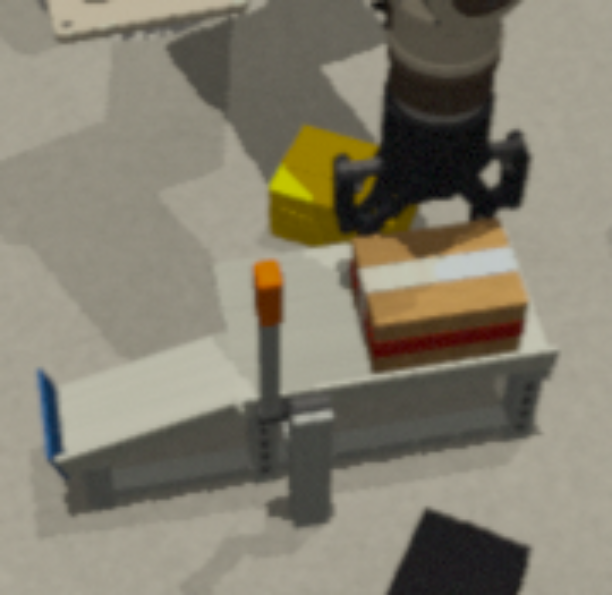

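The carton has squared up to the fingers. Continue slowly to the fence.

>>> send_rows(
  steps=[
    {"tx": 0.004,"ty": 0.0,"tz": 0.0,"rx": 0.0,"ry": 0.0,"rz": 0.0},
    {"tx": 0.008,"ty": 0.0,"tz": 0.0,"rx": 0.0,"ry": 0.0,"rz": 0.0},
    {"tx": 0.011,"ty": -0.001,"tz": 0.0,"rx": 0.0,"ry": 0.0,"rz": 0.0},
  ],
)

```text
time_s: 7.45
tcp_pos: [0.5336, 0.131, 0.113]
tool_rot: [[-0.998, 0.067, -0.002], [0.067, 0.998, -0.0], [0.002, -0.0, -1.0]]
contact_force: [-5.2, 1.2, 3.0]
width: 0.85
```

>>> send_rows(
  steps=[
    {"tx": 0.003,"ty": 0.0,"tz": 0.0,"rx": 0.0,"ry": 0.0,"rz": 0.0},
    {"tx": 0.005,"ty": 0.0,"tz": 0.0,"rx": 0.0,"ry": 0.0,"rz": 0.0},
  ],
)

```text
time_s: 7.65
tcp_pos: [0.5368, 0.1308, 0.113]
tool_rot: [[-0.998, 0.067, -0.005], [0.067, 0.998, -0.0], [0.005, -0.001, -1.0]]
contact_force: [-14.1, -0.4, 10.6]
width: 0.851
```

```bash
python3 - <<'E'
from h import *
s=bot.get_state();t=s["tcp_pos"];print(t,W2R(t),s["contact_force"])
p,d=cams.snapshot("scene");cv2.imwrite("pics/s6.png",cv2.resize(p[140:240,215:345],None,fx=5,fy=5,interpolation=cv2.INTER_CUBIC))
E
```

```text
[0.53679543 0.13077333 0.11296995] [-0.04001278  0.17772134  0.11296995] [-14.07144208  -0.42478784  10.56747959]
```

View pics/s6.png

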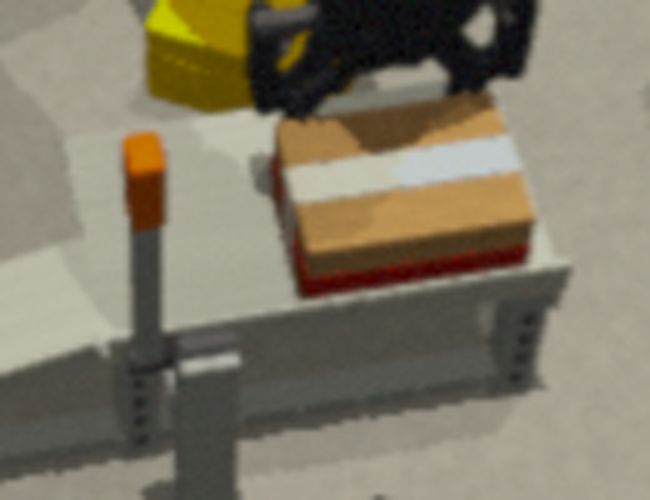

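The contact force rose to 14 N and the tool is at rack x = -40, as expected with the carton against the fence. Back off, lift, turn the jaws across the rack, and go behind the carton's high end.

>>> send_rows(
  steps=[
    {"tx": -0.02,"ty": 0.001,"tz": 0.0,"rx": 0.0,"ry": 0.0,"rz": 0.0},
    {"tx": -0.035,"ty": 0.002,"tz": 0.01,"rx": 0.0,"ry": 0.0,"rz": 0.0},
    {"tx": -0.035,"ty": 0.002,"tz": 0.05,"rx": 0.0,"ry": 0.0,"rz": -0.1},
    {"tx": -0.035,"ty": 0.002,"tz": 0.09,"rx": 0.0,"ry": 0.0,"rz": -0.24},
    {"tx": -0.02,"ty": 0.03,"tz": 0.1,"rx": 0.0,"ry": 0.0,"rz": -0.38},
  ],
  jaw=45,
)

```text
time_s: 8.2
tcp_pos: [0.5216, 0.1594, 0.2186]
tool_rot: [[-0.897, 0.441, 0.009], [0.441, 0.898, 0.0], [-0.008, 0.004, -1.0]]
contact_force: [1.7, 0.4, -0.3]
width: 0.453
```

>>> send_rows(
  steps=[
    {"tx": 0.01,"ty": 0.02,"tz": 0.0,"rx": 0.0,"ry": 0.0,"rz": -0.14},
    {"tx": 0.03,"ty": 0.03,"tz": 0.0,"rx": 0.0,"ry": 0.0,"rz": -0.28},
    {"tx": 0.05,"ty": 0.04,"tz": 0.0,"rx": 0.0,"ry": 0.0,"rz": -0.42},
    {"tx": 0.06,"ty": 0.05,"tz": 0.0,"rx": 0.0,"ry": 0.0,"rz": -0.56},
    {"tx": 0.07,"ty": 0.053,"tz": 0.0,"rx": 0.0,"ry": 0.0,"rz": -0.7},
  ],
)

```text
time_s: 8.7
tcp_pos: [0.5908, 0.2148, 0.2126]
tool_rot: [[-0.406, 0.914, 0.002], [0.914, 0.406, -0.0], [-0.001, 0.002, -1.0]]
contact_force: [-0.5, 0.2, -0.3]
width: 0.45
```

>>> send_rows(
  steps=[
    {"tx": 0.0,"ty": 0.0,"tz": 0.0,"rx": 0.0,"ry": 0.0,"rz": -0.14},
    {"tx": 0.0,"ty": 0.0,"tz": 0.0,"rx": 0.0,"ry": 0.0,"rz": -0.28},
    {"tx": 0.0,"ty": 0.0,"tz": 0.0,"rx": 0.0,"ry": 0.0,"rz": -0.42},
    {"tx": 0.0,"ty": 0.0,"tz": 0.0,"rx": 0.0,"ry": 0.0,"rz": -0.49},
    {"tx": 0.0,"ty": 0.0,"tz": 0.0,"rx": 0.0,"ry": 0.0,"rz": -0.49},
  ],
)

```text
time_s: 9.2
tcp_pos: [0.5901, 0.2138, 0.2129]
tool_rot: [[0.066, 0.998, 0.002], [0.998, -0.066, -0.0], [-0.0, 0.002, -1.0]]
contact_force: [-0.8, 0.3, -0.6]
width: 0.451
```

```bash
python3 - <<'E'
from h import *
s=bot.get_state();t=s["tcp_pos"];print(t,W2R(t),s["contact_force"],s["joint_positions"].round(2));print("jaw yaw in rack",RR().T@s["tool_rot"][:,1]);print(R2W((.010,.265,.114))-t)
p,d=cams.snapshot("top");cv2.imwrite("pics/t7.png",cv2.resize(p[140:260,130:320],None,fx=4,fy=4,interpolation=cv2.INTER_CUBIC))
E
```

```text
[0.5901318  0.21384409 0.21285746] [0.00772877 0.26412888 0.21285746] [-0.82977591  0.32496417 -0.60000385] [ 0.35  0.51  0.35  1.41 -0.    1.99]
jaw yaw in rack [ 9.99998689e-01 -3.19256820e-04  1.58775572e-03]
[ 0.00232373  0.00071943 -0.09885746]
```

View pics/t7.png

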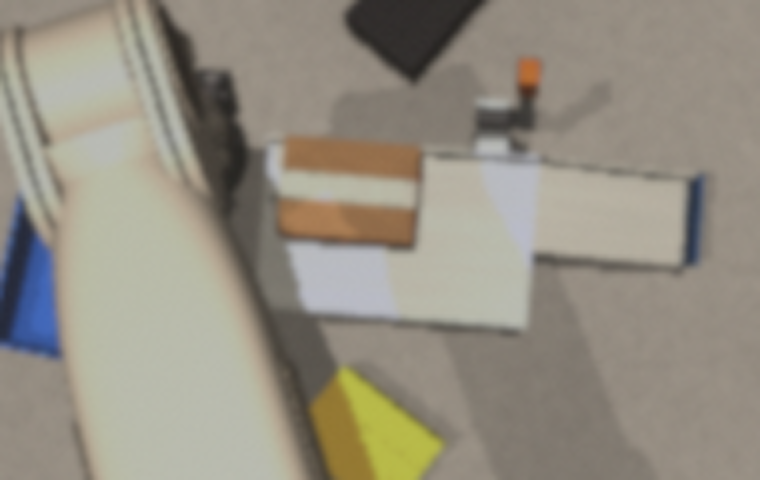

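The carton is square against the fence in the top view. Descend behind it.

>>> send_rows(
  steps=[
    {"tx": 0.002,"ty": 0.001,"tz": -0.04,"rx": 0.0,"ry": 0.0,"rz": 0.0},
    {"tx": 0.002,"ty": 0.001,"tz": -0.08,"rx": 0.0,"ry": 0.0,"rz": 0.0},
    {"tx": 0.002,"ty": 0.001,"tz": -0.098,"rx": 0.0,"ry": 0.0,"rz": 0.0},
    {"tx": 0.001,"ty": -0.011,"tz": -0.098,"rx": 0.0,"ry": 0.0,"rz": 0.0},
    {"tx": 0.0,"ty": -0.025,"tz": -0.098,"rx": 0.0,"ry": 0.0,"rz": 0.0},
  ],
)

```text
time_s: 9.75
tcp_pos: [0.5894, 0.1891, 0.1153]
tool_rot: [[0.064, 0.998, 0.0], [0.998, -0.064, 0.001], [0.001, 0.0, -1.0]]
contact_force: [0.1, 3.5, -0.7]
width: 0.451
```

>>> send_rows(
  steps=[
    {"tx": -0.001,"ty": -0.012,"tz": 0.0,"rx": 0.0,"ry": 0.0,"rz": 0.0},
    {"tx": -0.002,"ty": -0.024,"tz": 0.0,"rx": 0.0,"ry": 0.0,"rz": 0.0},
    {"tx": -0.002,"ty": -0.036,"tz": 0.0,"rx": 0.0,"ry": 0.0,"rz": 0.0},
    {"tx": -0.003,"ty": -0.048,"tz": 0.0,"rx": 0.0,"ry": 0.0,"rz": 0.0},
    {"tx": -0.004,"ty": -0.06,"tz": 0.0,"rx": 0.0,"ry": 0.0,"rz": 0.0},
  ],
)

```text
time_s: 10.25
tcp_pos: [0.5852, 0.128, 0.1154]
tool_rot: [[0.066, 0.998, 0.001], [0.998, -0.066, 0.0], [0.0, 0.001, -1.0]]
contact_force: [0.0, 2.9, -0.4]
width: 0.451
```

```bash
python3 - <<'E'
from h import *
s=bot.get_state();t=s["tcp_pos"];print(t,W2R(t),s["contact_force"])
p,d=cams.snapshot("scene");cv2.imwrite("pics/s8.png",cv2.resize(p[90:265,165:345],None,fx=3.4,fy=3.4))
E
```

```text
[0.58519753 0.12800376 0.11539558] [0.0084666  0.17815002 0.11539558] [ 0.03679724  2.91468066 -0.4392041 ]
```

View pics/s8.png

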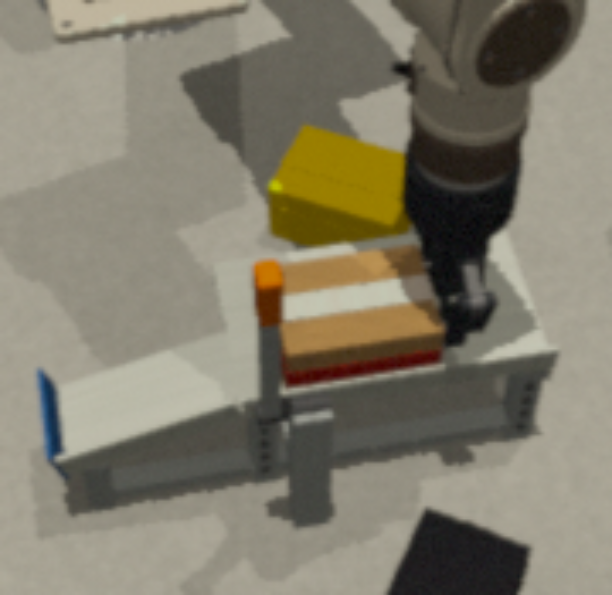

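Sliding cleanly along the fence at about 3 N. Continue to just before the tipping point.

>>> send_rows(
  steps=[
    {"tx": -0.001,"ty": -0.012,"tz": 0.0,"rx": 0.0,"ry": 0.0,"rz": 0.0},
    {"tx": -0.001,"ty": -0.024,"tz": 0.0,"rx": 0.0,"ry": 0.0,"rz": 0.0},
    {"tx": -0.002,"ty": -0.036,"tz": 0.0,"rx": 0.0,"ry": 0.0,"rz": 0.0},
    {"tx": -0.002,"ty": -0.048,"tz": 0.0,"rx": 0.0,"ry": 0.0,"rz": 0.0},
    {"tx": -0.003,"ty": -0.06,"tz": 0.0,"rx": 0.0,"ry": 0.0,"rz": 0.0},
  ],
)

```text
time_s: 10.8
tcp_pos: [0.5822, 0.0683, 0.1151]
tool_rot: [[0.066, 0.998, 0.0], [0.998, -0.066, 0.0], [0.0, 0.0, -1.0]]
contact_force: [-0.4, 3.7, 1.9]
width: 0.448
```

>>> send_rows(
  steps=[
    {"tx": -0.001,"ty": -0.01,"tz": 0.0,"rx": 0.0,"ry": 0.0,"rz": 0.0},
    {"tx": -0.001,"ty": -0.02,"tz": 0.0,"rx": 0.0,"ry": 0.0,"rz": 0.0},
    {"tx": -0.002,"ty": -0.028,"tz": 0.0,"rx": 0.0,"ry": 0.0,"rz": 0.0},
  ],
)

```text
time_s: 11.1
tcp_pos: [0.58, 0.04, 0.1149]
tool_rot: [[0.066, 0.998, -0.0], [0.998, -0.066, -0.0], [-0.0, -0.0, -1.0]]
contact_force: [0.8, 3.5, 0.1]
width: 0.454
```

```bash
python3 - <<'E'
from h import *
s=bot.get_state();t=s["tcp_pos"];print(t,W2R(t),s["contact_force"])
p,d=cams.snapshot("scene");cv2.imwrite("pics/s9.png",cv2.resize(p[90:265,165:345],None,fx=3.4,fy=3.4))
E
```

```text
[0.57998737 0.0400145  0.11489377] [0.00907085 0.09000871 0.11489377] [0.77143477 3.49823534 0.0530793 ]
```

View pics/s9.png

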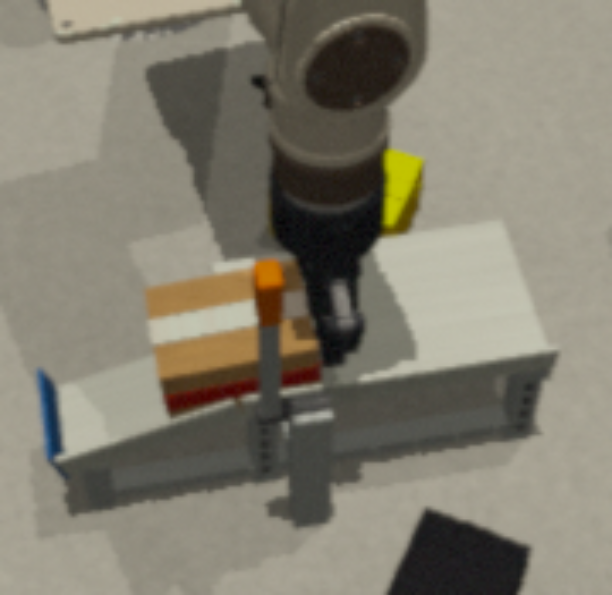

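The carton is over the crest. Push on until it tips, then tilt the tool to match the slope.

>>> send_rows(
  steps=[
    {"tx": 0.0,"ty": -0.008,"tz": 0.003,"rx": 0.0,"ry": 0.0,"rz": 0.0},
    {"tx": -0.001,"ty": -0.016,"tz": 0.003,"rx": 0.0,"ry": 0.0,"rz": 0.0},
    {"tx": -0.001,"ty": -0.024,"tz": 0.003,"rx": 0.0,"ry": 0.0,"rz": 0.0},
  ],
)

```text
time_s: 11.45
tcp_pos: [0.5794, 0.0166, 0.1186]
tool_rot: [[0.066, 0.998, 0.001], [0.998, -0.066, -0.0], [-0.0, 0.001, -1.0]]
contact_force: [0.6, 1.0, -0.7]
width: 0.449
```

>>> send_rows(
  steps=[
    {"tx": 0.0,"ty": -0.004,"tz": 0.0,"rx": 0.09,"ry": -0.006,"rz": 0.0},
    {"tx": -0.001,"ty": -0.008,"tz": 0.0,"rx": 0.18,"ry": -0.012,"rz": 0.0},
    {"tx": -0.001,"ty": -0.014,"tz": -0.001,"rx": 0.278,"ry": -0.018,"rz": 0.0},
  ],
)

```text
time_s: 11.75
tcp_pos: [0.578, 0.0031, 0.1174]
tool_rot: [[0.062, 0.998, 0.019], [0.959, -0.065, 0.277], [0.278, 0.001, -0.961]]
contact_force: [-0.1, 2.0, -0.3]
width: 0.451
```

```bash
python3 - <<'E'
from h import *
s=bot.get_state();t=s["tcp_pos"];print(t,W2R(t),W2L(t),s["contact_force"]);print((RR()@LR).T@s["tool_rot"]); print(L2W((0,.121,.016))-t)
p,d=cams.snapshot("scene");cv2.imwrite("pics/s10.png",cv2.resize(p[90:265,165:345],None,fx=3.4,fy=3.4))
E
```

```text
[0.57803759 0.00305572 0.11742976] [0.00956283 0.0530018  0.11742976] [-0.00043717  0.17169024  0.00739231] [-0.08774982  2.00432009 -0.2556102 ]
[[-1.39629383e-03  9.99998900e-01  5.00569581e-04]
 [ 9.99995876e-01  1.39503308e-03  2.51018643e-03]
 [ 2.50948535e-03  5.04072475e-04 -9.99996724e-01]]
[-0.00293388 -0.05101678 -0.00569775]
```

View pics/s10.png

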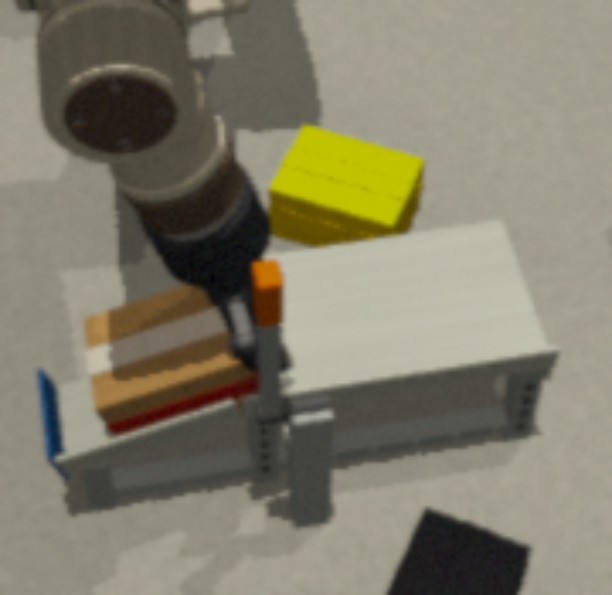

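The carton has tipped onto the slope. Push down the lane, slowly at the end.

>>> send_rows(
  steps=[
    {"tx": -0.001,"ty": -0.01,"tz": 0.0,"rx": 0.0,"ry": 0.0,"rz": 0.0},
    {"tx": -0.001,"ty": -0.02,"tz": -0.001,"rx": 0.0,"ry": 0.0,"rz": 0.0},
    {"tx": -0.002,"ty": -0.03,"tz": -0.002,"rx": 0.0,"ry": 0.0,"rz": 0.0},
    {"tx": -0.002,"ty": -0.038,"tz": -0.003,"rx": 0.0,"ry": 0.0,"rz": 0.0},
    {"tx": -0.002,"ty": -0.043,"tz": -0.004,"rx": 0.0,"ry": 0.0,"rz": 0.0},
  ],
)

```text
time_s: 12.3
tcp_pos: [0.5761, -0.0403, 0.1129]
tool_rot: [[0.063, 0.998, 0.018], [0.96, -0.066, 0.274], [0.274, -0.0, -0.962]]
contact_force: [0.5, 1.2, -0.9]
width: 0.447
```

>>> send_rows(
  steps=[
    {"tx": 0.0,"ty": -0.003,"tz": -0.001,"rx": 0.0,"ry": 0.0,"rz": 0.0},
    {"tx": 0.0,"ty": -0.006,"tz": -0.001,"rx": 0.0,"ry": 0.0,"rz": 0.0},
  ],
)

```text
time_s: 12.5
tcp_pos: [0.5757, -0.0445, 0.1123]
tool_rot: [[0.063, 0.998, 0.017], [0.959, -0.065, 0.278], [0.278, -0.001, -0.961]]
contact_force: [-1.9, 10.0, 4.0]
width: 0.448
```

```bash
python3 - <<'E'
from h import *
s=bot.get_state();t=s["tcp_pos"];print(t,W2L(t),s["contact_force"])
p,d=cams.snapshot("scene");cv2.imwrite("pics/s11.png",cv2.resize(p[150:250,165:295],None,fx=5,fy=5,interpolation=cv2.INTER_CUBIC))
E
```

```text
[ 0.57574751 -0.0444721   0.11225258] [0.0004123  0.12453082 0.01552912] [-1.87003337 10.04084662  4.04969495]
```

View pics/s11.png

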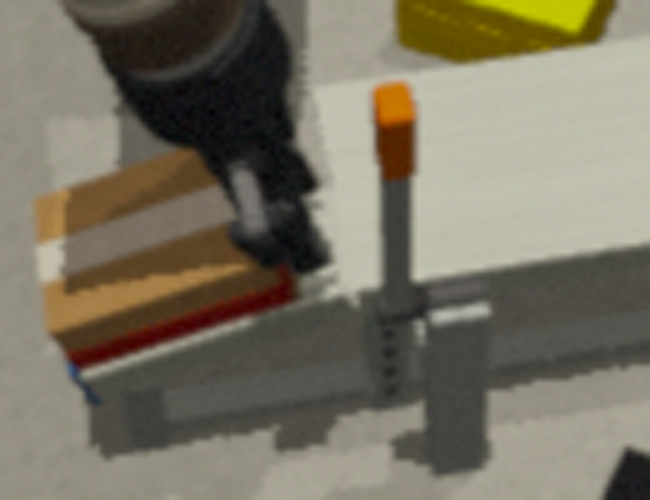

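Force rose to 10 N with the carton at the stop. One more small push to seat it, then back off, untilt, and check.

>>> send_rows(
  steps=[
    {"tx": 0.0,"ty": -0.002,"tz": 0.0,"rx": 0.0,"ry": 0.0,"rz": 0.0},
    {"tx": 0.0,"ty": -0.003,"tz": -0.001,"rx": 0.0,"ry": 0.0,"rz": 0.0},
    {"tx": 0.0,"ty": -0.003,"tz": -0.001,"rx": 0.0,"ry": 0.0,"rz": 0.0},
  ],
)

```text
time_s: 12.85
tcp_pos: [0.5756, -0.0447, 0.1122]
tool_rot: [[0.061, 0.998, 0.017], [0.957, -0.063, 0.282], [0.282, -0.001, -0.959]]
contact_force: [-2.1, 11.8, 5.3]
width: 0.448
```

>>> send_rows(
  steps=[
    {"tx": 0.0,"ty": 0.015,"tz": 0.006,"rx": 0.0,"ry": 0.0,"rz": 0.0},
    {"tx": 0.0,"ty": 0.035,"tz": 0.015,"rx": 0.0,"ry": 0.0,"rz": 0.0},
    {"tx": 0.001,"ty": 0.065,"tz": 0.04,"rx": 0.0,"ry": 0.0,"rz": 0.0},
    {"tx": 0.001,"ty": 0.075,"tz": 0.08,"rx": 0.0,"ry": 0.0,"rz": 0.0},
    {"tx": 0.001,"ty": 0.08,"tz": 0.12,"rx": -0.1,"ry": 0.006,"rz": 0.0},
  ],
)

```text
time_s: 13.35
tcp_pos: [0.5761, 0.03, 0.2308]
tool_rot: [[0.068, 0.998, 0.009], [0.983, -0.068, 0.173], [0.173, -0.003, -0.985]]
contact_force: [0.9, 0.3, 0.2]
width: 0.45
```

>>> send_rows(
  steps=[
    {"tx": -0.03,"ty": 0.03,"tz": 0.03,"rx": -0.12,"ry": 0.006,"rz": 0.0},
    {"tx": -0.06,"ty": 0.06,"tz": 0.06,"rx": -0.178,"ry": 0.012,"rz": 0.0},
    {"tx": -0.08,"ty": 0.08,"tz": 0.09,"rx": -0.178,"ry": 0.012,"rz": 0.0},
    {"tx": -0.08,"ty": 0.08,"tz": 0.1,"rx": -0.178,"ry": 0.012,"rz": 0.0},
  ],
)

```text
time_s: 13.75
tcp_pos: [0.496, 0.1143, 0.336]
tool_rot: [[0.06, 0.998, 0.007], [0.998, -0.06, 0.001], [0.002, 0.007, -1.0]]
contact_force: [-0.4, -0.7, 0.0]
width: 0.453
```

```bash
python3 - <<'E'
from h import *
s=bot.get_state();t=s["tcp_pos"];print(s["time_s"],t,W2R(t),s["contact_force"],s["tool_rot"].round(3))
p,d=cams.snapshot("scene");np.save("pics/s12d.npy",d);cv2.imwrite("pics/s12r.png",p);cv2.imwrite("pics/s12.png",cv2.resize(p[150:250,165:295],None,fx=5,fy=5,interpolation=cv2.INTER_CUBIC))
p,d=cams.snapshot("top");np.save("pics/t12d.npy",d);cv2.imwrite("pics/t12r.png",p);cv2.imwrite("pics/t12.png",cv2.resize(p[140:240,190:320],None,fx=5,fy=5,interpolation=cv2.INTER_CUBIC))
P=cloud("top",d); L=np.array([[W2L(q) for q in r] for r in P[150:225,240:320]])
m=(L[...,2]>.05)&(L[...,2]<.075)&(abs(L[...,1]-.055)<.08)&(abs(L[...,0])<.05);q=L[m];print(len(q),np.median(q,0),q.min(0),q.max(0))
E
```

```text
13.75 [0.49601854 0.11434434 0.33597332] [-0.07961736  0.1586388   0.33597332] [-0.41820257 -0.7190178   0.04561578] [[ 0.06   0.998  0.007]
 [ 0.998 -0.06   0.001]
 [ 0.002  0.007 -1.   ]]
794 [0.00096501 0.05777413 0.05981211] [-0.03869106 -0.00028376  0.05055081] [0.04212639 0.11271421 0.06712942]
```

View pics/s12.png

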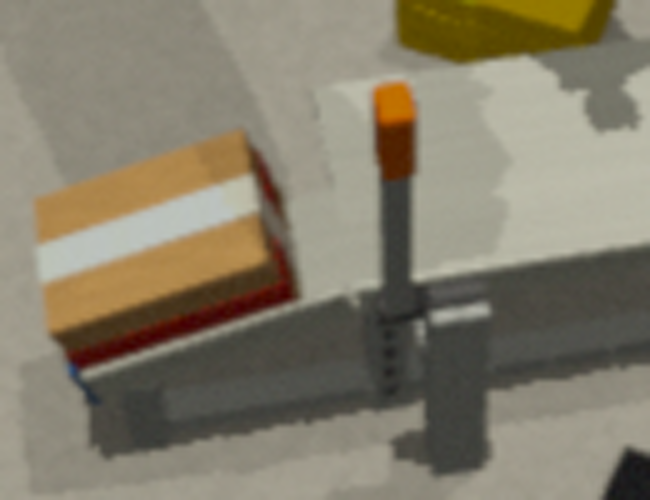

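View pics/t12.png

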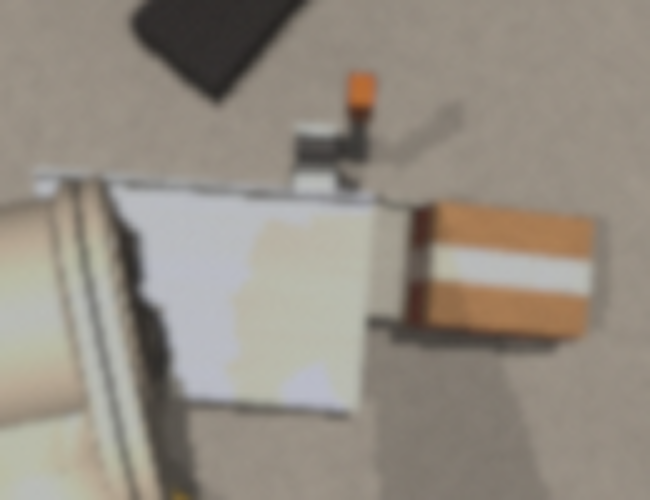

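The top-cloud extents in the lane frame are x -39..42, y 0..113 and top z 60 mm, so the carton is home and the arm is still up. Now I'll turn the jaws back along the rack and take the grip again.

>>> send_rows(
  steps=[
    {"tx": 0.0,"ty": 0.0,"tz": 0.01,"rx": 0.0,"ry": 0.0,"rz": 0.14},
    {"tx": 0.0,"ty": 0.0,"tz": 0.01,"rx": 0.0,"ry": 0.0,"rz": 0.28},
    {"tx": 0.0,"ty": 0.0,"tz": 0.01,"rx": 0.0,"ry": 0.0,"rz": 0.42},
    {"tx": 0.0,"ty": 0.0,"tz": 0.01,"rx": 0.0,"ry": 0.0,"rz": 0.56},
    {"tx": 0.0,"ty": 0.0,"tz": 0.01,"rx": 0.0,"ry": 0.0,"rz": 0.7},
  ],
  jaw=60,
)

```text
time_s: 14.35
tcp_pos: [0.4976, 0.1094, 0.3386]
tool_rot: [[-0.595, 0.804, -0.003], [0.804, 0.595, -0.002], [0.0, -0.003, -1.0]]
contact_force: [-0.3, 0.6, 1.1]
width: 0.602
```

>>> send_rows(
  steps=[
    {"tx": 0.02,"ty": -0.015,"tz": 0.0,"rx": 0.0,"ry": 0.0,"rz": 0.14},
    {"tx": 0.05,"ty": -0.039,"tz": 0.0,"rx": 0.0,"ry": 0.0,"rz": 0.28},
    {"tx": 0.08,"ty": -0.063,"tz": 0.0,"rx": 0.0,"ry": 0.0,"rz": 0.42},
    {"tx": 0.11,"ty": -0.086,"tz": 0.0,"rx": 0.0,"ry": 0.0,"rz": 0.56},
    {"tx": 0.14,"ty": -0.11,"tz": 0.0,"rx": 0.0,"ry": 0.0,"rz": 0.7},
  ],
)

```text
time_s: 14.85
tcp_pos: [0.6383, -0.0019, 0.3383]
tool_rot: [[-0.973, 0.231, -0.003], [0.231, 0.973, -0.001], [0.003, -0.001, -1.0]]
contact_force: [0.3, 0.2, 0.4]
width: 0.601
```

>>> send_rows(
  steps=[
    {"tx": 0.02,"ty": -0.015,"tz": 0.0,"rx": 0.0,"ry": 0.0,"rz": 0.14},
    {"tx": 0.034,"ty": -0.026,"tz": 0.0,"rx": 0.0,"ry": 0.0,"rz": 0.17},
    {"tx": 0.034,"ty": -0.026,"tz": 0.0,"rx": 0.0,"ry": 0.0,"rz": 0.17},
  ],
)

```text
time_s: 15.15
tcp_pos: [0.6725, -0.0288, 0.3361]
tool_rot: [[-0.997, 0.072, -0.005], [0.072, 0.997, -0.001], [0.005, -0.001, -1.0]]
contact_force: [-0.9, -0.3, -0.3]
width: 0.597
```

```bash
python3 - <<'E'
from h import *
s=bot.get_state();t=s["tcp_pos"];print(s["time_s"],t,W2R(t),s["tool_rot"].round(3));print(np.array([.6697,-.0215,.262])-t)
p,d=cams.snapshot("wrist");cv2.imwrite("pics/w13.png",p)
E
```

```text
15.15 [ 0.67253644 -0.02882504  0.33605171] [0.10595854 0.02742285 0.33605171] [[-0.997  0.072 -0.005]
 [ 0.072  0.997 -0.001]
 [ 0.005 -0.001 -1.   ]]
[-0.00283644  0.00732504 -0.07405171]
```

View pics/w13.png

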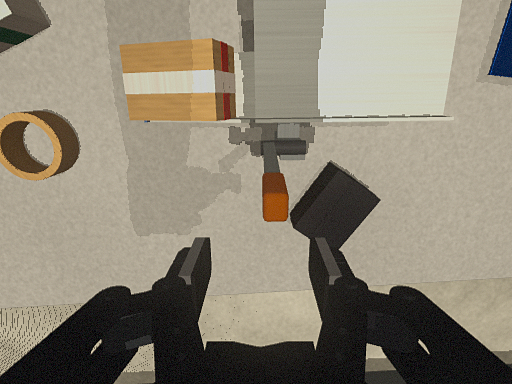

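The bar at (275,200) sits right of the finger centre at (258), which matches the 7 mm correction. Correct, descend and grip.

>>> send_rows(
  steps=[
    {"tx": -0.003,"ty": 0.007,"tz": -0.01,"rx": 0.0,"ry": 0.0,"rz": 0.0},
    {"tx": -0.003,"ty": 0.007,"tz": -0.04,"rx": 0.0,"ry": 0.0,"rz": 0.0},
    {"tx": -0.003,"ty": 0.007,"tz": -0.074,"rx": 0.0,"ry": 0.0,"rz": 0.0},
    {"tx": -0.003,"ty": 0.007,"tz": -0.074,"rx": 0.0,"ry": 0.0,"rz": 0.0},
  ],
)

```text
time_s: 15.6
tcp_pos: [0.6632, -0.0176, 0.2597]
tool_rot: [[-0.998, 0.067, -0.015], [0.067, 0.998, 0.0], [0.015, -0.001, -1.0]]
contact_force: [-0.6, -1.0, -1.5]
width: 0.599
```

>>> send_rows(
  steps=[
    {"tx": 0.0,"ty": 0.0,"tz": 0.0,"rx": 0.0,"ry": 0.0,"rz": 0.0},
    {"tx": 0.0,"ty": 0.0,"tz": 0.0,"rx": 0.0,"ry": 0.0,"rz": 0.0},
    {"tx": 0.0,"ty": 0.0,"tz": 0.0,"rx": 0.0,"ry": 0.0,"rz": 0.0},
    {"tx": 0.0,"ty": 0.0,"tz": 0.0,"rx": 0.0,"ry": 0.0,"rz": 0.0},
    {"tx": 0.0,"ty": 0.0,"tz": 0.0,"rx": 0.0,"ry": 0.0,"rz": 0.0},
  ],
  jaw=5,
)

```text
time_s: 16.1
tcp_pos: [0.6694, -0.0188, 0.2702]
tool_rot: [[-0.998, 0.067, 0.006], [0.067, 0.998, -0.001], [-0.006, -0.001, -1.0]]
contact_force: [-0.1, -3.8, 6.4]
width: 0.187
```

```bash
python3 - <<'E'
from h import *
s=bot.get_state();t=s["tcp_pos"];g0=W2R(t+[0,0,.019]);rad=np.hypot(g0[2]-.143,.08-g0[0]);a0=np.arctan2(g0[2]-.143,.08-g0[0]);print(t,g0,s["width"]*85,a0,rad,s["contact_force"])
for a in list(np.arange(a0,0.1,-.15))+[0]:
    p=R2W((.08-rad*np.cos(a),g0[1],.143+rad*np.sin(a)))-[0,0,.019]-t;print(round(a,2),p.round(3))
E
```

```text
[ 0.66937129 -0.01881652  0.27021261] [0.10214019 0.03720083 0.28921261] 15.880850471194616 1.72107928682593 0.14787939897132124 [-0.074025   -3.78436369  6.4103198 ]
1.72 [0. 0. 0.]
1.57 [-0.022  0.001  0.002]
1.42 [-0.044  0.003  0.   ]
1.27 [-0.066  0.004 -0.005]
1.12 [-0.086  0.006 -0.013]
0.97 [-0.105  0.007 -0.024]
0.82 [-0.123  0.008 -0.038]
0.67 [-0.138  0.009 -0.054]
0.52 [-0.15   0.01  -0.073]
0.37 [-0.16   0.011 -0.093]
0.22 [-0.166  0.011 -0.114]
0 [-0.17   0.011 -0.146]
```

Gripped (15.9 mm). Now swing it down along the arc.

>>> send_rows(
  steps=[
    {"tx": -0.022,"ty": 0.001,"tz": 0.002,"rx": 0.0,"ry": 0.0,"rz": 0.0},
    {"tx": -0.044,"ty": 0.003,"tz": 0.0,"rx": 0.0,"ry": 0.0,"rz": 0.0},
    {"tx": -0.066,"ty": 0.004,"tz": -0.005,"rx": 0.0,"ry": 0.0,"rz": 0.0},
    {"tx": -0.086,"ty": 0.006,"tz": -0.013,"rx": 0.0,"ry": 0.0,"rz": 0.0},
    {"tx": -0.105,"ty": 0.007,"tz": -0.024,"rx": 0.0,"ry": 0.0,"rz": 0.0},
  ],
)

```text
time_s: 16.6
tcp_pos: [0.5652, -0.0126, 0.2451]
tool_rot: [[-0.998, 0.068, 0.008], [0.067, 0.998, -0.003], [-0.009, -0.003, -1.0]]
contact_force: [5.5, -6.0, -2.5]
width: 0.178
```

>>> send_rows(
  steps=[
    {"tx": -0.018,"ty": 0.001,"tz": -0.014,"rx": 0.0,"ry": 0.0,"rz": 0.0},
    {"tx": -0.033,"ty": 0.002,"tz": -0.03,"rx": 0.0,"ry": 0.0,"rz": 0.0},
    {"tx": -0.045,"ty": 0.003,"tz": -0.049,"rx": 0.0,"ry": 0.0,"rz": 0.0},
    {"tx": -0.055,"ty": 0.004,"tz": -0.069,"rx": 0.0,"ry": 0.0,"rz": 0.0},
    {"tx": -0.061,"ty": 0.004,"tz": -0.09,"rx": 0.0,"ry": 0.0,"rz": 0.0},
  ],
)

```text
time_s: 17.1
tcp_pos: [0.5039, -0.009, 0.1547]
tool_rot: [[-0.998, 0.068, 0.006], [0.068, 0.998, -0.004], [-0.007, -0.004, -1.0]]
contact_force: [2.8, -6.2, 1.8]
width: 0.184
```

```bash
python3 - <<'E'
from h import *
s=bot.get_state();t=s["tcp_pos"];g0=W2R(t+[0,0,.019]);rad=np.hypot(g0[2]-.143,.08-g0[0]);a0=np.arctan2(g0[2]-.143,.08-g0[0]);print(t,g0,s["width"]*85,a0,rad,s["contact_force"])
p,d=cams.snapshot("scene");cv2.imwrite("pics/s14.png",cv2.resize(p[90:265,165:345],None,fx=3.4,fy=3.4))
E
```

```text
[ 0.50390263 -0.00895519  0.15465367] [-0.06361858  0.03612769  0.17365367] 15.615154081486743 0.21028272366244735 0.14685347786990036 [ 2.84847657 -6.15349969  1.75357118]
```

View pics/s14.png

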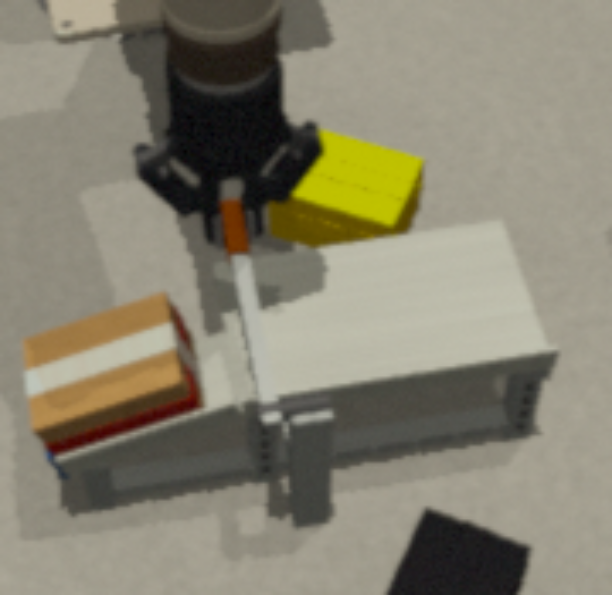

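About 0.21 rad left. Lower the rest gently.

>>> send_rows(
  steps=[
    {"tx": -0.002,"ty": 0.0,"tz": -0.012,"rx": 0.0,"ry": 0.0,"rz": 0.0},
    {"tx": -0.003,"ty": 0.0,"tz": -0.023,"rx": 0.0,"ry": 0.0,"rz": 0.0},
    {"tx": -0.003,"ty": 0.0,"tz": -0.031,"rx": 0.0,"ry": 0.0,"rz": 0.0},
    {"tx": -0.003,"ty": 0.0,"tz": -0.033,"rx": 0.0,"ry": 0.0,"rz": 0.0},
  ],
)

```text
time_s: 17.55
tcp_pos: [0.5007, -0.0088, 0.1253]
tool_rot: [[-0.998, 0.067, 0.006], [0.067, 0.998, -0.004], [-0.006, -0.004, -1.0]]
contact_force: [-12.6, -6.3, 38.0]
width: 0.179
```

>>> send_rows(
  steps=[
    {"tx": 0.0,"ty": 0.0,"tz": -0.003,"rx": 0.0,"ry": 0.0,"rz": 0.0},
    {"tx": 0.0,"ty": 0.0,"tz": -0.003,"rx": 0.0,"ry": 0.0,"rz": 0.0},
  ],
)

```text
time_s: 17.75
tcp_pos: [0.5009, -0.0088, 0.1249]
tool_rot: [[-0.998, 0.067, 0.008], [0.067, 0.998, -0.004], [-0.008, -0.004, -1.0]]
contact_force: [-16.6, -6.4, 41.1]
width: 0.182
```

>>> send_rows(
  steps=[
    {"tx": 0.0,"ty": 0.0,"tz": 0.0,"rx": 0.0,"ry": 0.0,"rz": 0.0},
    {"tx": 0.0,"ty": 0.0,"tz": 0.0,"rx": 0.0,"ry": 0.0,"rz": 0.0},
    {"tx": 0.0,"ty": 0.0,"tz": 0.0,"rx": 0.0,"ry": 0.0,"rz": 0.0},
  ],
  jaw=50,
)

```text
time_s: 18.05
tcp_pos: [0.4995, -0.0066, 0.1171]
tool_rot: [[-0.998, 0.067, 0.001], [0.067, 0.998, 0.001], [-0.001, 0.001, -1.0]]
contact_force: [0.6, 0.3, 0.3]
width: 0.499
```

>>> send_rows(
  steps=[
    {"tx": 0.0,"ty": 0.0,"tz": 0.03,"rx": 0.0,"ry": 0.0,"rz": 0.0},
    {"tx": 0.0,"ty": 0.0,"tz": 0.06,"rx": 0.0,"ry": 0.0,"rz": 0.0},
    {"tx": 0.0,"ty": 0.0,"tz": 0.08,"rx": 0.0,"ry": 0.0,"rz": 0.0},
  ],
)

```text
time_s: 18.35
tcp_pos: [0.4997, -0.0066, 0.1981]
tool_rot: [[-0.998, 0.066, 0.001], [0.066, 0.998, 0.0], [-0.001, 0.0, -1.0]]
contact_force: [-0.1, -0.1, 0.2]
width: 0.497
```

```bash
python3 - <<'E'
from h import *
s=bot.get_state();t=s["tcp_pos"];print(s["time_s"],t,W2R(t),s["contact_force"])
p,d=cams.snapshot("scene");cv2.imwrite("pics/s15.png",cv2.resize(p[90:265,165:345],None,fx=3.4,fy=3.4))
P=cloud("scene",d)
hsv=cv2.cvtColor(p,cv2.COLOR_BGR2HSV);m=(hsv[...,0]<14)&(hsv[...,1]>180)&(hsv[...,2]>150);m[:140]=0;m[190:]=0;m[:,:215]=0;m[:,250:]=0
q=np.array([W2R(x) for x in P[m]]);print(len(q),q.round(3)[:40])
E
```

```text
18.35 [ 0.49966844 -0.0065917   0.19809742] [-0.06799943  0.03820678  0.19809742] [-0.06325292 -0.12456574  0.21702859]
1 [[-0.04   0.038  0.152]]
```

View pics/s15.png

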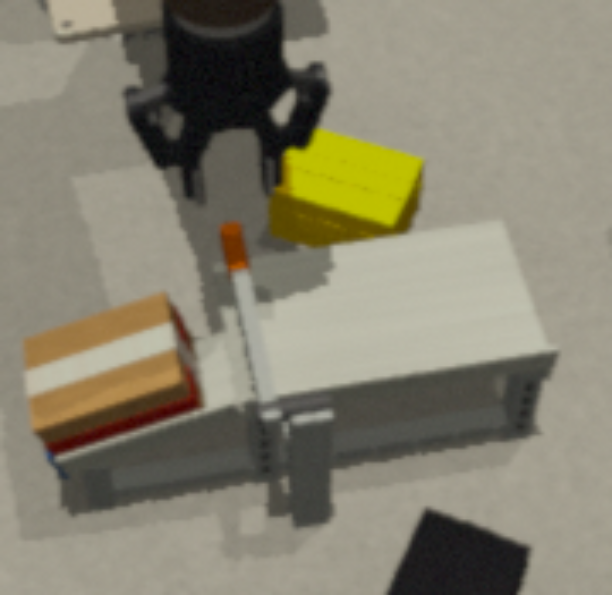

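The arm reached its lower stop: force rose to about 41 N, and the orange top measures z 0.152 against 0.153 expected. Retreat and do the final checks.

>>> send_rows(
  steps=[
    {"tx": -0.01,"ty": 0.0,"tz": 0.045,"rx": 0.0,"ry": 0.0,"rz": 0.0},
    {"tx": -0.04,"ty": 0.03,"tz": 0.075,"rx": 0.0,"ry": 0.0,"rz": 0.0},
    {"tx": -0.07,"ty": 0.06,"tz": 0.1,"rx": 0.0,"ry": 0.0,"rz": 0.0},
    {"tx": -0.1,"ty": 0.095,"tz": 0.1,"rx": 0.0,"ry": 0.0,"rz": 0.0},
    {"tx": -0.12,"ty": 0.13,"tz": 0.1,"rx": 0.0,"ry": 0.0,"rz": 0.0},
  ],
)

```text
time_s: 18.9
tcp_pos: [0.3778, 0.1242, 0.2973]
tool_rot: [[-0.998, 0.067, 0.001], [0.067, 0.998, 0.001], [-0.001, 0.001, -1.0]]
contact_force: [1.0, 0.3, -0.3]
width: 0.499
```

>>> send_rows(
  steps=[
    {"tx": -0.03,"ty": 0.04,"tz": 0.0,"rx": 0.0,"ry": 0.0,"rz": 0.0},
    {"tx": -0.05,"ty": 0.07,"tz": 0.0,"rx": 0.0,"ry": 0.0,"rz": 0.0},
    {"tx": -0.05,"ty": 0.07,"tz": 0.0,"rx": 0.0,"ry": 0.0,"rz": 0.0},
  ],
)

```text
time_s: 19.2
tcp_pos: [0.3268, 0.196, 0.2962]
tool_rot: [[-0.998, 0.06, -0.002], [0.06, 0.998, 0.001], [0.002, 0.001, -1.0]]
contact_force: [0.5, -0.6, -0.4]
width: 0.501
```

```bash
python3 - <<'E'
from h import *
s=bot.get_state();print(s["time_s"],s["tcp_pos"],s["contact_force"])
p,d=cams.snapshot("top");cv2.imwrite("pics/t16.png",cv2.resize(p[90:290,110:400],None,fx=2.6,fy=2.6,interpolation=cv2.INTER_CUBIC))
P=cloud("top",d).reshape(-1,3)
R=(P-O)@RR()
m=(abs(R[:,1]-.035)<.007)&(R[:,2]>.125)&(R[:,0]>-.085)&(R[:,0]<.07);a=np.polyfit(R[m,0],R[m,2],1);print("gate slope",a,m.sum())
m=m&(R[:,0]<-.04);print("orange top z",np.median(R[m,2]),m.sum())
L=(R-[.01,-.11,.063])@LR
m=(L[:,2]>.05)&(L[:,2]<.075)&(abs(L[:,1]-.055)<.08)&(abs(L[:,0])<.05);q=L[m];c=cv2.minAreaRect((q[:,:2]*1000).astype(np.float32));print("carton lane",c,np.median(q[:,2]))
p0=cv2.imread("pics/top0.png")
for n,(y0,y1,x0,x1) in dict(bin=(180,235,122,172),white=(210,262,340,388),tape=(160,198,338,380)).items():print(n,np.abs(p[y0:y1,x0:x1].astype(int)-p0[y0:y1,x0:x1]).mean())
E
```

```text
19.2 [0.32675687 0.19596187 0.29623513] [ 0.50836932 -0.64492357 -0.4291545 ]
gate slope [-0.0187949   0.15122852] 184
orange top z 0.15273701623891078 58
carton lane ((1.6637725830078125, 56.69550704956055), (80.72798156738281, 114.90265655517578), 0.32408377528190613) 0.059865646063470584
bin 2.263878787878788
white 2.6270032051282053
tape 2.516499582289056
```

View pics/t16.png

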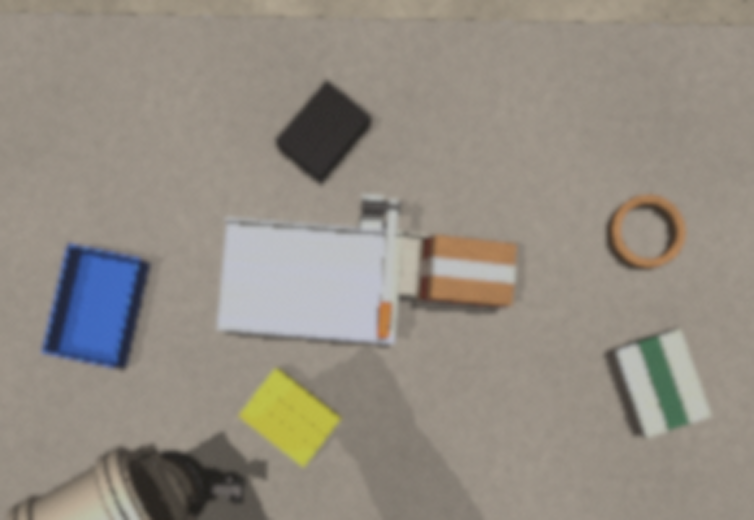

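The top view shows the arm down with its tip at (385,320) and the carton home at (468,272). Bin, tape roll and white box are unmoved. Handing in.

```bash
python3 -c "
from bench import bot
print(bot.finish_job())"
```

```text
the job is handed in; nothing more can be done
None
```

I handed the job in at about 19 s. My last camera checks show the carton home and the arm down, but the hand-in reports no verdict.

**What I did:** I gripped the orange end of the retaining arm and swung it up to about 1.73 rad. I slid the carton square against the fence, along it over the crest, and down the lane to the stop, where the push force rose to 10–12 N. Then I gripped the arm again, swung it down to its lower stop and backed the robot away clear.

**Last checks:**

| Check | Measured | Wanted |
|---|---|---|
| Carton centre in lane, x | about 1.7 mm | -10 to 8 mm |
| Carton centre in lane, y | about 56.7 mm | 46 to 62 mm |
| Carton top above lane | 59.9 mm | 60 mm |
| Carton turn | about 0.3° | under 5° |
| Arm angle | about 0 to 0.02 rad | under 0.08 rad |
| Top of orange end | 152.7 mm | 153 mm when down |

- **Bystanders:** the bin, white box and tape roll look the same in the top view before and after.
- **Carton position accuracy:** the measured carton length came out at 115 mm instead of 110, so the centre's y is only good to about 3 mm.
- **Force at the lower stop:** for a moment the fingers pressed the arm against its stop with about 41 N upward (about 45 N in total). That is above the 40 N limit for the arm or gripper body. I take the contact to have been on the finger pads only, which that limit does not name, and it was well under the 120 N wrist limit.
- **Other disagreements:** the arm was already about 0.2 rad up at the start. Early moves also fell short because my rows were over 50 mm; I corrected that before gripping.

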